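Load the pipetting tray in working order

TASK

Load the tray for the pipetting run in working order, starting from its red handle: the blue tip rack in the slot next to the handle, then the white reagent trough, then the purple cooling block, and the orange waste box in the far slot, each standing flat in its own slot. Set the green tube rack squarely on top of the cooling block. Keep the tip rack and the tube rack upright all the while, and leave the other things on the bench where they are.

Things in the scene. Friction and masses are not known exactly. Their poses are not given: they have to be found in the camera images.
- tray: Fixed grey tray, black rims, 248 x 84 mm, turned any way. Origin: centre of underside; z up. A red loop handle (20 mm high) reaches 34 mm past its +x end. Four slots in a row on its x axis, centres at x = +91.5 (by the handle), +30.5, -30.5, -91.5 mm; each 57 (x) by 76 mm (y) inside, floor 6 mm above the bench, rims 4 mm above the floor. Things go in with their long side along tray y.
- tip_rack_center (a point): Blue box with 24 pipette tips (clear with dark centres) in its white top; 48 mm high, the tips stand 6 mm higher; footprint 60 x 42 mm, the long side along its x axis (z up). This point is its centre, half-way up (24 mm above its underside).
- trough_center (a point): Empty white open tub with a V-shaped bottom, rigid walls; 40 mm high; footprint 60 x 42 mm, the long side along its x axis (z up). This point is its centre, half-way up (20 mm above its underside).
- cold_block_center (a point): Purple anodised metal block, flat top with a thin silver line round it, silver-ribbed long sides and a black foot; 36 mm high; footprint 60 x 42 mm, the long side along its x axis (z up). This point is its centre, half-way up (18 mm above its underside).
- tube_rack_center (a point): Green rack with 12 small tubes with yellow caps; the rack is 27 mm high, the caps stand 5 mm higher (32 mm in all); flat underside; footprint 60 x 42 mm, the long side along its x axis (z up). This point is its centre, half-way up without caps (13.5 mm above its underside).
- waste_box_center (a point): Empty orange open box with a black line round its mouth on the long sides; 50 mm high; footprint 60 x 42 mm, the long side along its x axis (z up). This point is its centre, half-way up (25 mm above its underside).
- amber_bottle_center (a point): Bystander: amber bottle with black cap, 42 mm across, 75 mm high, standing. The point is its centre.
- specimen_cup_center (a point): Bystander: clear specimen cup with a red lid, 58 mm across, 58 mm high. The point is its centre.
- label_roll_center (a point): Bystander: white roll of labels lying flat, 62 mm across, 28 mm high, with a 26 mm hole. The point is its centre.

How it is judged (in metres and radians):
At the end, for the whole second after the job is handed in: Tip rack, trough, cooling block, waste box stand flat in slots 1 to 4 from the handle (within 11 mm along the tray, 12 mm across, 3 mm in height, tilt < 0.06 rad); tube rack on the block within 10 mm each way, 3 mm in height, 0.2 rad of turn, tilt < 0.06 rad; all at rest (x of tip_rack_center in the frame of tray between 0.0805 and 0.1025 m and y of tip_rack_center in the frame of tray between -0.012 and 0.012 m and z of tip_rack_center in the frame of tray between 0.027 and 0.033 m and angle between each of tip_rack_center, trough_center, cold_block_center, waste_box_center, tube_rack_center's own z axis and vertical below 0.06 rad and x of trough_center in the frame of tray between 0.0195 and 0.0415 m and y of trough_center in the frame of tray between -0.012 and 0.012 m and z of trough_center in the frame of tray between 0.023 and 0.029 m and x of cold_block_center in the frame of tray between -0.0415 and -0.0195 m and y of cold_block_center in the frame of tray between -0.012 and 0.012 m and z of cold_block_center in the frame of tray between 0.021 and 0.027 m and x of waste_box_center in the frame of tray between -0.1025 and -0.0805 m and y of waste_box_center in the frame of tray between -0.012 and 0.012 m and z of waste_box_center in the frame of tray between 0.028 and 0.034 m and x of tube_rack_center in the frame of cold_block_center between -0.01 and 0.01 m and y of tube_rack_center in the frame of cold_block_center between -0.01 and 0.01 m and z of tube_rack_center in the frame of cold_block_center between 0.0285 and 0.0345 m and angle between the x axis of tube_rack_center and the x axis of cold_block_center, either way round below 0.2 rad and linear speed of each of tip_rack, trough, cold_block, waste_box, tube_rack below 0.01 m/s); the robot touches nothing.
It fails at once if the tip rack is tipped (more than 35 degrees) (angle between tip_rack_center's own z axis and vertical above 0.61 rad).
It fails at once if the tube rack is tipped (more than 35 degrees) (angle between tube_rack_center's own z axis and vertical above 0.61 rad).
It fails at once if the amber bottle is pushed more than 25 mm from its place (distance of amber_bottle_center from where it was at the start of the episode above 0.025 m).
It fails at once if the specimen cup is pushed more than 25 mm from its place (distance of specimen_cup_center from where it was at the start of the episode above 0.025 m).
It fails at once if the roll of labels is pushed more than 25 mm from its place (distance of label_roll_center from where it was at the start of the episode above 0.025 m).
It also fails if it takes over 128 s, if anything falls off the work surface, if the arm or the gripper's body presses on something with over 40 N, if the wrist force passes 120 N, or if a joint passes its speed limit or range.

ROBOT

A 6-joint arm with a two-finger parallel gripper is mounted at the origin on the work surface. World frame = base frame: x ahead of the robot, y to its left, z up, the work surface at z = 0. Lengths are in mm, angles in rad, forces in N, time in s.
With the tool pointing down it reaches from about 250 to 725 mm from the base axis. Payload 4 kg.
Tool frame: the origin (TCP) lies midway between the tips of the shut fingers; the grasp point (between the pads) lies 19 mm behind it; y points along the fingers, x is the direction in which the jaws open and shut, and the axes are right-handed (so a half turn about y gives the same grasp; the last joint's range is limited). The gripper opens to 85 mm and grips with 20 to 120 N. Pads are 22 mm wide; open, the fingers measure 114 mm over their backs; the gripper's body (76 mm by 85 mm) begins 54 mm behind the grasp point. The pads swing forward as they close: fully open they stand 13 mm farther back than shut.
Start: joints at [1.266, 0.241, 0.005, 1.335, 0, 1.571], TCP at [150.049, 476.954, 231.306] pointing down, gripper open.
Joint ranges: [-2.72, 2.72], [-1.05, 1.87], [-1.09, 1.28], [-1.99, 2.15], [-1.42, 1.44], [-3.14, 3.14]. Speed limits (rad/s): [2.79, 2.79, 3.14, 3.14, 3.14, 3.14].

INTERFACE

Orientations are given as a unit quaternion [w, x, y, z].
In Python, from plant import manip, vision, order, models gives the robot as it stands.
- The arm moves only by the shell command python3 -m creep 'ROWS' [OPENING] [FORCE]. ROWS is JSON, one flat list of numbers, 6 for each row, row after row: the shift along the world's x, y, z in units of 30 mm (1.0 is 30 mm), then the turn, a rotation vector about the world's x, y, z in units of 6 degrees (1.0 is 6 degrees). In form: [tx, ty, tz, wx, wy, wz, tx, ty, tz, wx, wy, wz, ...]. A call has 1 to 10 rows; each row shifts and turns the pose as measured when the row begins; what a row does not reach is not made up. A row lasts 1/8 s, in which the tool goes at most 62.5 mm and 10.7 degrees, less where a joint would pass 70% of its speed; a pose out of reach is approached as far as the arm can. A call is refused whole if a number of a shift passes 1 or a number of a turn 1, either way. A call with a gripper value outside its range is refused whole. OPENING is the finger opening in mm, from 0 to 85.4, set as the call begins (- or left out, the last holds). The fingers move at their own pace and stop on an object; FORCE is the grip in N (left out, the last holds). Time passes only in rows, so rows that do not move let the fingers close. It gives the time, the measured TCP pose, the force and the opening at its end, in the units of the state.
- manip.get_state(): the state, without advancing time (a new reading comes with each control period).
- vision.read_camera(name): name is "side" or "top"; returns a dict with "img" (420x560x3 uint8, red, green, blue), "K" (3x3 intrinsics, pixels), "R" (3x3) and "t" (3): a world point X has camera coordinates R X + t. Camera axes: x right, y down, z forward; pixel columns grow to the right and rows downward; lengths in mm; the calibration is good to about 2 mm. A picture is of the moment at which its call begins. There is no depth.
- order.job_done(): hands the job in, once; it reports no verdict.
Trained networks look in a picture, given as the dict that the camera call returned (one of the last four; its "shot" number tells which), for a name from the list of things; names that differ only in an ending like _2 or _b are one class to them, and where a whole thing is asked for, a point or a joint stands for the part that bears it (a point fixed in the world has none). Each returns a list of dicts, best first, with "p" (0 to 1); they miss things now and then, are a little off and sometimes report something else, mostly with a low value. They report only what shows in the picture. A call takes as long as a camera call.
- models.find_in(picture, query): "centre" ([column, row] as shares, 0 to 1, of the picture: columns of its width, rows of its height, amid what is visible of it).
- models.trace(picture, query): "region" (420x560 bool, what is visible of it) and "centre" ([column, row] as shares, 0 to 1, of the picture: columns of its width, rows of its height, amid what is visible of it).
The state is a dict: "time": time; "joint_positions": joint angles; "joint_velocities": joint speeds; "joint_efforts": joint torques, N m; "eef_pos": TCP position; "tcp_rot": TCP orientation; "force": force on the tool from outside, world axes, zero at the start; "torque": the same for the moment, N m; "grip_width": finger opening in mm.
Only numpy, scipy, OpenCV 4.12 (cv2) and the standard library are available. Lean on these libraries where they do the work, as an engineer would, in place of code of your own. Each camera call takes 0.05 s, during which the arm holds its last target.

## Working session

There is one attempt and no reset: what is moved stays moved. The work goes in short steps, Python scripts to look and compute and a shell command to move; the robot and the scene stay as the last step left them, time stands still between calls to the robot, and variables do not carry over. Pictures are saved under pics/ and viewed, and the job is handed in when it is done.

```bash
ls; mkdir -p pics; python3 - <<'E'
from plant import manip, vision, order, models
import cv2,numpy as np
print(manip.get_state())
for n in("side","top"):
    p=vision.read_camera(n); cv2.imwrite(f"pics/{n}0.png",p["img"][:,:,::-1]); print(n,p["K"],p["R"],p["t"],p.get("shot"))
E
```

```text
pics
{'time': 0.0, 'joint_positions': array([1.26597298e+00, 2.41445885e-01, 3.70014323e-03, 1.33522937e+00,
       1.10412632e-05, 1.57077316e+00]), 'joint_velocities': array([-1.36346911e-04,  5.00151368e-04,  6.49068153e-05,  1.05822836e-03,
       -5.32733865e-04, -5.56780668e-04]), 'joint_efforts': array([ 3.89556917e-04, -3.72321939e+01,  2.52405596e+01,  1.70991820e-02,
        5.65874200e-05,  4.21490384e-06]), 'eef_pos': array([149.86211567, 476.3247937 , 230.38736697]), 'tcp_rot': array([-0.56965734,  0.5705624 ,  0.41767572, -0.41892251]), 'force': array([ 0.50701483, -0.93635136, -0.38889701]), 'torque': array([0.01717368, 0.05941614, 0.06528725]), 'grip_width': 85.41048508218351}
side [[394.04432198   0.         274.07283541]
 [  0.         394.04432198 202.17657382]
 [  0.           0.           1.        ]] [[ 0.86936001 -0.49386985 -0.01748541]
 [-0.26893653 -0.44313245 -0.85516476]
 [ 0.41459174  0.74814851 -0.51806128]] [-411.15390542  182.63295044  664.26519058] 1
top [[378.96158421   0.         281.95807045]
 [  0.         378.96158421 204.46271214]
 [  0.           0.           1.        ]] [[ 0.02868009 -0.99957385 -0.00543747]
 [-0.99045687 -0.02768406 -0.13501402]
 [ 0.13480595  0.00925779 -0.99082877]] [  6.54595712 475.48129209 939.39501562] 2
```

View pics/side0.png

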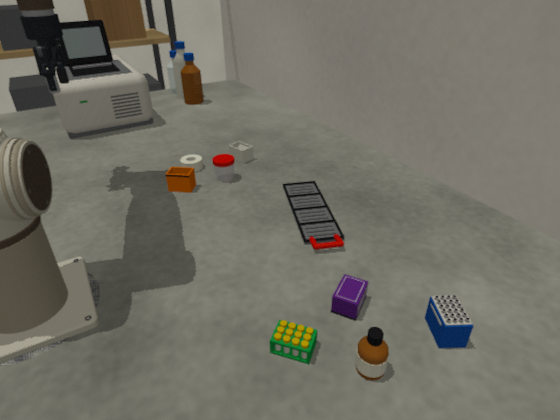

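View pics/top0.png

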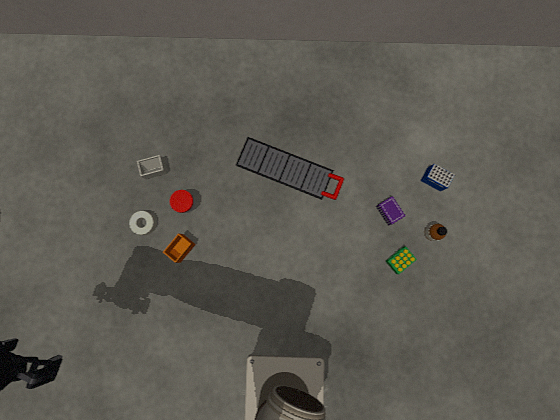

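The views show every object: the tray is at about (290,168) in the top view, with its handle at (333,187). Tip rack, block, tube rack and bottle are on the right; trough, waste box, cup and roll are on the left. Next I'll fit poses to the silhouettes.

```bash
cat > h.py <<'E'
from plant import manip, vision, order, models
import cv2,numpy as np
from scipy.optimize import minimize
D={'tip_rack_center':(60,42,52),'trough_center':(60,42,40),'cold_block_center':(60,42,36),'tube_rack_center':(60,42,30),'waste_box_center':(60,42,50),
'amber_bottle_center':('c',42,75),'specimen_cup_center':('c',58,58),'label_roll_center':('c',62,28)}
def pts(q,x,y,a,z0=0):
    if q=='tray':
        P=np.array([[sx*124,sy*42,z] for sx in(-1,1) for sy in(-1,1) for z in(0,10)]+[[158,sy*22,z] for sy in(-1,1) for z in(0,20)],float)
    elif D[q][0]=='c':
        _,d,h=D[q]; P=np.array([[d/2*np.cos(t),d/2*np.sin(t),z] for t in np.linspace(0,6.28,24) for z in(0,h)])
    else:
        l,w,h=D[q]; P=np.array([[sx*l/2,sy*w/2,z] for sx in(-1,1) for sy in(-1,1) for z in(0,h)],float)
    c,s=np.cos(a),np.sin(a)
    return P@np.array([[c,s,0],[-s,c,0],[0,0,1]])+[x,y,z0]
def proj(p,X):
    c=np.atleast_2d(X)@p['R'].T+p['t']; u=c@p['K'].T; return u[:,:2]/u[:,2:]
def ray(p,uv,z):
    d=p['R'].T@np.linalg.inv(p['K'])@[uv[0],uv[1],1]; o=-p['R'].T@p['t']; return (o+d*(z-o[2])/d[2])
S=4
def mask(p,q,x,y,a,z0=0):
    uv=proj(p,pts(q,x,y,a,z0)); h=cv2.convexHull((uv*S+S/2).astype(np.float32)).astype(np.int32)
    m=np.zeros((420*S,560*S),np.uint8); cv2.fillConvexPoly(m,h,1); return cv2.resize(m.astype(np.float32),(560,420),interpolation=cv2.INTER_AREA)
def fit(q,ms,z0=0,init=None,ys=None):
    """ms: list of (picture, region)"""
    if init is None:
        p,r=ms[0]; v,u=np.nonzero(r); X=ray(p,(u.mean(),v.mean()),z0+20); init=X[:2]
    def cost(w):
        c=0
        for p,r in ms:
            m=mask(p,q,w[0],w[1],w[2],z0); i=np.minimum(m,r).sum(); c+=1-i/np.maximum(m,r).sum()
        return c/len(ms)
    best=None
    for a in (ys if ys is not None else np.arange(0,np.pi,np.pi/6)):
        s=np.array([[init[0],init[1],a]]+[[init[0]+8,init[1],a],[init[0],init[1]+8,a],[init[0],init[1],a+.25]])
        o=minimize(cost,s[0],method='Nelder-Mead',options=dict(initial_simplex=s,maxfev=90,xatol=.1,fatol=1e-4))
        if best is None or o.fun<best.fun: best=o
    return best.x,best.fun
E
python3 - <<'E'
from h import *
T=vision.read_camera('top');Sd=vision.read_camera('side')
for q in ['tray']+list(D):
    ms=[]
    for p in(T,Sd):
        r=models.trace(p,q)
        if r: ms.append((p,r[0]['region'].astype(np.float32))); print(q,[(round(k['p'],2),(np.array(k['centre'])*[560,420]).round().tolist(),int(k['region'].sum())) for k in r[:2]])
    for sel in ([ms,ms[:1],ms[1:]]):
        if sel:
            x,f=fit(q,sel,ys=np.arange(0,2*np.pi,np.pi/6) if q=='tray' else ([0] if D[q][0]=='c' else None)); print('   ',x.round(1)[:2],np.degrees(x[2]).round(1),round(f,3))
E
```

```text
tray [(0.94, [284.0, 169.0], 3116)]
    [577.5  17.9] 249.7 0.07
    [577.5  17.9] 249.7 0.07
tip_rack_center [(0.65, [436.0, 180.0], 581)]
tip_rack_center [(0.55, [447.0, 320.0], 1933)]
    [ 558.7 -380.6] 62.1 0.098
    [ 558.1 -378.9] 63.9 0.073
    [ 558.8 -381.7] 59.7 0.092
trough_center [(0.68, [152.0, 168.0], 530)]
trough_center [(0.92, [242.0, 152.0], 395)]
    [567.8 366.2] 106.2 0.084
    [567.5 366.8] 105.9 0.047
    [568.5 362.8] 100.8 0.09
cold_block_center [(0.93, [390.0, 211.0], 496), (0.61, [175.0, 248.0], 585)]
cold_block_center [(0.72, [349.0, 299.0], 1224)]
    [ 470.  -259.7] 32.8 0.057
    [ 469.4 -258.3] 213.0 0.047
    [ 470.  -260.6] 32.8 0.033
tube_rack_center [(0.84, [399.0, 258.0], 431)]
tube_rack_center [(0.68, [293.0, 343.0], 1463)]
    [ 342.9 -286.3] 129.3 0.113
    [ 342.1 -285. ] -50.1 0.127
    [ 342.8 -287.6] 131.1 0.079
waste_box_center [(0.91, [176.0, 248.0], 576)]
waste_box_center [(0.72, [181.0, 180.0], 706), (0.68, [226.0, 164.0], 506)]
    [357.7 280.4] 144.1 0.07
    [357.1 281.2] 144.5 0.062
    [357.9 276.5] 139.9 0.04
amber_bottle_center [(0.61, [370.0, 355.0], 1359)]
    [ 418.4 -372. ] 15.9 0.259
    [ 418.4 -372. ] 15.9 0.259
specimen_cup_center [(0.76, [184.0, 202.0], 459)]
specimen_cup_center [(0.74, [226.0, 166.0], 510)]
    [475.3 277.2] 15.5 0.156
    [474.7 275. ] 21.3 0.163
    [476.8 279. ] 43.8 0.142
label_roll_center [(0.76, [142.0, 222.0], 519), (0.3, [389.0, 209.0], 456)]
label_roll_center [(0.72, [190.0, 163.0], 308)]
    [420.6 382.9] -2.9 0.128
    [420.2 382.9] 10.4 0.072
    [421.1 381.9] 5.3 0.177
```

```bash
cat > ov.py <<'E'
from h import *
def traypts(x,y,a,z=10):
    P=[]
    for sx0 in (91.5,30.5,-30.5,-91.5):
        P.append(np.array([[sx0+i*28.5,j*38,z] for i,j in((1,1),(1,-1),(-1,-1),(-1,1))]))
    P.append(np.array([[i*124,j*42,z] for i,j in((1,1),(1,-1),(-1,-1),(-1,1))]))
    c,s=np.cos(a),np.sin(a);M=np.array([[c,s,0],[-s,c,0],[0,0,1]])
    return [p@M+[x,y,0] for p in P]
def crop(p,box,tray=None,objs=[],f=5):
    u0,v0,u1,v1=box; im=cv2.resize(p['img'][v0:v1,u0:u1,::-1],None,fx=f,fy=f,interpolation=cv2.INTER_CUBIC)
    t=lambda uv:np.round((uv-[u0,v0]+.5)*f).astype(np.int32)
    if tray is not None:
        for P in traypts(*tray): cv2.polylines(im,[t(proj(p,P))],True,(0,255,255),1)
    for q,x,y,a,z0 in objs:
        cv2.polylines(im,[cv2.convexHull(t(proj(p,pts(q,x,y,a,z0))))],True,(255,255,0),1)
    return im
E
python3 - <<'E'
from ov import *
T=vision.read_camera('top');Sd=vision.read_camera('side')
t=(577.5,17.9,np.radians(249.7))
cv2.imwrite('pics/tt.png',crop(T,(220,120,360,210),t)); cv2.imwrite('pics/ts.png',crop(Sd,(265,165,365,260),t))
E
```

```text
(no output)
```

View pics/tt.png

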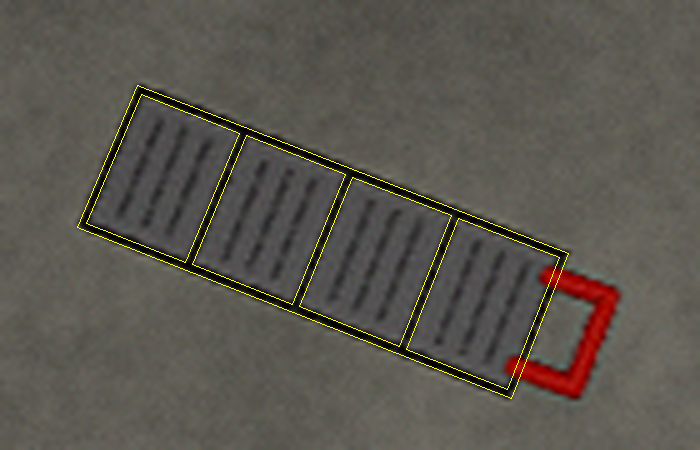

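View pics/ts.png

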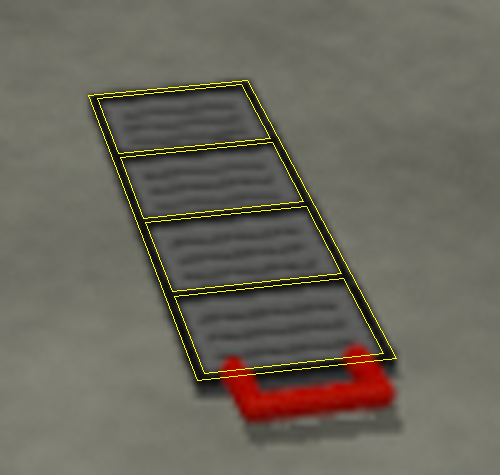

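```bash
cat > g.py <<'E'
from h import *
from scipy.spatial.transform import Rotation as Ro
def st(): return manip.get_state()
def cur(s=None):
    s=s or st(); q=s['tcp_rot']; R=Ro.from_quat([q[1],q[2],q[3],q[0]]).as_matrix()
    return s['eef_pos'],R,np.degrees(np.arctan2(R[1,0],R[0,0])),s
def to(x,y,z,yaw=None):
    p,R,a,s=cur()
    d=(np.array([x,y,z])-p)/30
    # tilt correction to bring tool y to -z
    v=np.cross(R[:,1],[0,0,-1]); tilt=np.degrees(v)/6
    w=None if yaw is None else [round(((yaw-a+90)%180-90)/6,2), round(((yaw-a+90)%180-90)/6-30,2), round(((yaw-a+90)%180-90)/6+30,2)]
    print('t',s['time'].round(2),'pos',p.round(1),'jaw',a.round(1),'grip',round(s['grip_width'],1),'F',s['force'].round(1),'j1,j6',s['joint_positions'][[0,5]].round(2))
    print('  shift rows',d.round(2),'tiltfix',tilt.round(2),'yaw rows',w)
E
python3 -c "
from g import *
print(cur()[1].round(2)); to(358,280,100,144)
to(567,366,100,106)"
```

```text
[[ 0.3   0.   -0.95]
 [ 0.95 -0.    0.3 ]
 [-0.   -1.   -0.  ]]Traceback (most recent call last):
  File "<string>", line 3, in <module>
    print(cur()[1].round(2)); to(358,280,100,144)
                              ~~^^^^^^^^^^^^^^^^^
  File "g.py", line 13, in to
    print('t',s['time'].round(2),'pos',p.round(1),'jaw',a.round(1),'grip',round(s['grip_width'],1),'F',s['force'].round(1),'j1,j6',s['joint_positions'][[0,5]].round(2))
              ^^^^^^^^^^^^^^^
AttributeError: 'float' object has no attribute 'round'
```

```bash
sed -i "s/s\['time'\].round(2)/round(s['time'],2)/" g.py; python3 -c "
from g import *
to(357.5,280,90,144)"; python3 -m creep '[0.7,-0.65,-0.2,0,0,-1, 0.7,-0.65,-0.2,0,0,-1, 0.7,-0.65,-0.2,0,0,-1, 0.7,-0.65,-0.2,0,0,-1]' 85; python3 -c "
from g import *
to(357.5,280,90,144)"
```

```text
t 1.2 pos [150.1 476.9 231.3] jaw 72.5 grip 85.8 F [ 0.8 -1.5 -0.6] j1,j6 [1.27 1.57]
  shift rows [ 6.91 -6.56 -4.71] tiltfix [0. 0. 0.] yaw rows [np.float64(11.91), np.float64(-18.09), np.float64(41.91)]
time: 1.7
eef_pos: [235.0, 398.7, 207.1]
tcp_rot: [0.646, -0.645, -0.289, 0.287]
force: [-0.2, 0.7, 0.2]
grip_width: 85.4
t 1.7 pos [235.  398.7 207.1] jaw 48.0 grip 85.4 F [-0.2  0.7  0.2] j1,j6 [1.04 1.77]
  shift rows [ 4.08 -3.96 -3.9 ] tiltfix [-0.02  0.01  0.  ] yaw rows [np.float64(-14.01), np.float64(-44.01), np.float64(15.99)]
```

```bash
python3 -m creep '[0.41,-0.4,-0.3,0,0,-1, 0.41,-0.4,-0.3,0,0,-1, 0.41,-0.4,-0.3,0,0,-1, 0.41,-0.4,-0.3,0,0,-1, 0.41,-0.4,-0.3,0,0,-1, 0.41,-0.4,-0.3,0,0,-1, 0.41,-0.4,-0.3,0,0,-1, 0.41,-0.4,-0.3,0,0,-1, 0.41,-0.4,-0.3,0,0,-1, 0.41,-0.4,-0.3,0,0,-1]' >/dev/null;  python3 -m creep '[0,0,-0.3,0,0,-1,0,0,-0.3,0,0,-1,0,0,-0.2,0,0,-1,0,0,-0.1,0,0,-1]'
python3 - <<'E'
from ov import *
from g import *
to(357.5,280,20,144)
T=vision.read_camera('top');Sd=vision.read_camera('side')
cv2.imwrite('pics/a1.png',crop(T,(130,200,240,300),f=6)); cv2.imwrite('pics/a2.png',crop(Sd,(130,100,260,220),f=5))
E
```

```text
time: 3.45
eef_pos: [364.6, 273.4, 87.5]
tcp_rot: [-0.666, 0.666, -0.234, 0.239]
force: [-0.2, -0.8, 0.1]
grip_width: 85.0
t 3.45 pos [364.6 273.4  87.5] jaw -39.1 grip 85.0 F [-0.2 -0.8  0.1] j1,j6 [0.65 2.9 ]
  shift rows [-0.24  0.22 -2.25] tiltfix [0.02 0.06 0.  ] yaw rows [np.float64(0.52), np.float64(-29.48), np.float64(30.52)]
```

View pics/a1.png

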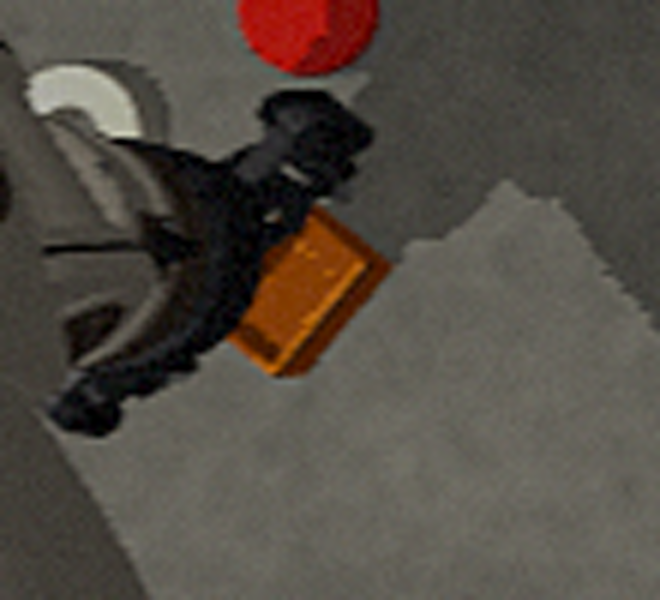

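View pics/a2.png

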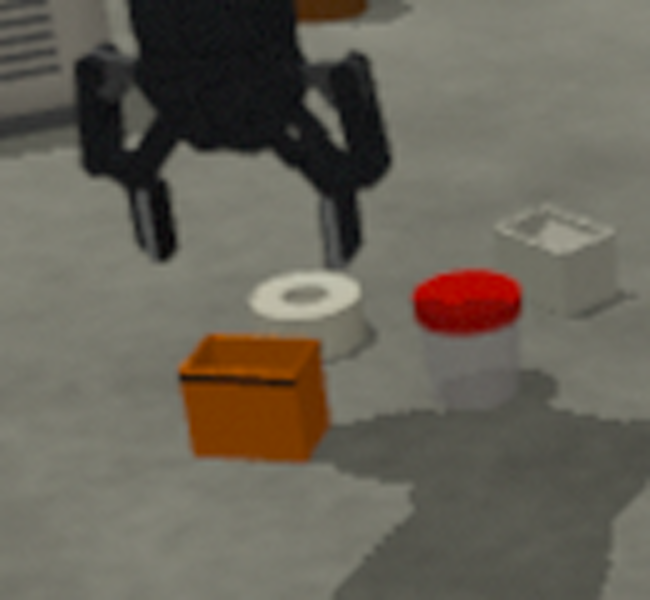

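```bash
python3 -m creep '[-0.24,0.22,-0.3,0,0,0.5, 0,0,-0.8,0,0,0, 0,0,-0.8,0,0,0,0,0,-0.6,0,0,0,0,0,-0.1,0,0,0]' >/dev/null; python3 -c "
from g import *
to(357.5,280,10,144)"; python3 -m creep '[0,0,0,0,0,0,0,0,0,0,0,0,0,0,0,0,0,0,0,0,0,0,0,0,0,0,0,0,0,0,0,0,0,0,0,0]' 40 40
```

```text
t 4.17 pos [355.7 282.3   7.1] jaw -34.8 grip 85.0 F [ 0.1 -0.4  0.4] j1,j6 [0.67 2.85]
  shift rows [ 0.06 -0.08  0.1 ] tiltfix [-0.    0.07  0.  ] yaw rows [np.float64(-0.2), np.float64(-30.2), np.float64(29.8)]
time: 4.92
eef_pos: [356.6, 283.7, 9.0]
tcp_rot: [0.677, -0.673, 0.208, -0.214]
force: [-0.0, 1.6, -0.1]
grip_width: 59.7
```

```bash
python3 -m creep '[0,0,0.6,0,0,0, 0,0,0.9,0,0,0, 0,0,0.9,0,0,0, 0.3,-0.4,0.6,0,0,0,0.7,-0.6,0,0,0,0.5,0.9,-0.6,0,0,0,0.5]'; python3 -c "
from g import *
to(609.3,103.7,85,-20.3)"
```

```text
time: 5.68
eef_pos: [412.3, 234.6, 101.5]
tcp_rot: [0.687, -0.684, 0.17, -0.175]
force: [-0.6, 0.4, -1.0]
grip_width: 59.2
t 5.67 pos [412.3 234.6 101.5] jaw -28.2 grip 59.2 F [-0.6  0.4 -1. ] j1,j6 [0.52 2.58]
  shift rows [ 6.57 -4.36 -0.55] tiltfix [-0.02  0.07  0.  ] yaw rows [np.float64(1.32), np.float64(-28.68), np.float64(31.32)]
```

```bash
python3 -m creep '[0.8,-0.55,0,0,0,0.3,0.8,-0.55,0,0,0,0.3,0.8,-0.55,0,0,0,0.3,0.8,-0.55,0,0,0,0.3,0.8,-0.55,0,0,0,0,0.8,-0.55,0,0,0,0,0.8,-0.55,0,0,0,0,0.7,-0.4,-0.2,0,0,0,0.2,0,-0.2,0,0,0,0,0,0,0,0,0]' >/dev/null; python3 - <<'E'
from g import *
to(609.3,103.7,25,-20.3)
E
```

```text
t 6.92 pos [612.6 100.7  86.6] jaw -20.9 grip 59.6 F [-0.6  0.6 -1.5] j1,j6 [0.16 2.1 ]
  shift rows [-0.11  0.1  -2.05] tiltfix [-0.03  0.03  0.  ] yaw rows [np.float64(0.1), np.float64(-29.9), np.float64(30.1)]
```

```bash
python3 -m creep '[-0.11,0.1,-0.8,0,0,0,0,0,-0.8,0,0,0,0,0,-0.45,0,0,0,0,0,0,0,0,0]' >/dev/null; python3 - <<'E'
from ov import *
from g import *
to(609.3,103.7,15,-20.3)
t=(577.5,17.9,np.radians(249.7))
T=vision.read_camera('top');Sd=vision.read_camera('side')
cv2.imwrite('pics/b1.png',crop(T,(220,100,360,210),t,f=5)); cv2.imwrite('pics/b2.png',crop(Sd,(240,120,380,260),t,f=4))
E
```

```text
t 7.42 pos [606.3 106.7  24.7] jaw -20.7 grip 59.4 F [-0.7  0.5 -1.5] j1,j6 [0.17 2.1 ]
  shift rows [ 0.1  -0.1  -0.32] tiltfix [-0.04  0.02  0.  ] yaw rows [np.float64(0.06), np.float64(-29.94), np.float64(30.06)]
```

View pics/b1.png

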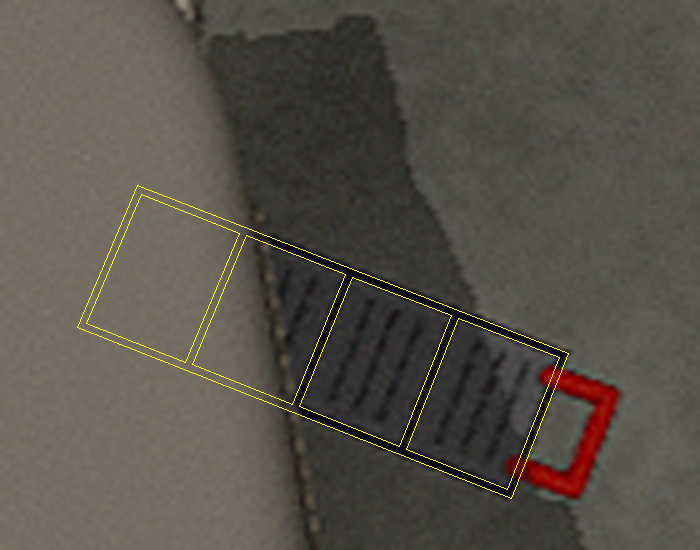

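View pics/b2.png

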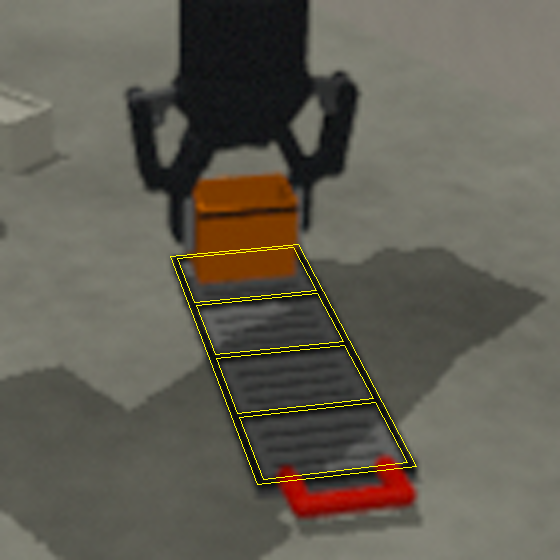

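```bash
python3 -m creep '[0.1,-0.1,-0.2,0,0,0,0,0,-0.1,0,0,0,0,0,0,0,0,0]'; python3 - <<'E'
from ov import *
from g import *
to(609.3,103.7,15,-20.3)
t=(577.5,17.9,np.radians(249.7))
Sd=vision.read_camera('side'); r=models.trace(Sd,'waste_box_center')[0]
x,f=fit('waste_box_center',[(Sd,r['region'].astype(np.float32))],6,init=(609,104),ys=[-.35]);print(x,f)
cv2.imwrite('pics/c2.png',crop(Sd,(240,120,380,260),t,[('waste_box_center',609.3,103.7,-.354,6)],f=4))
E
```

```text
time: 7.9
eef_pos: [612.8, 103.7, 19.0]
tcp_rot: [0.698, -0.693, 0.124, -0.13]
force: [0.8, 0.0, -1.4]
grip_width: 59.7
t 7.9 pos [612.8 103.7  19. ] jaw -20.7 grip 59.7 F [ 0.8  0.  -1.4] j1,j6 [0.17 2.1 ]
  shift rows [-0.12  0.   -0.13] tiltfix [-0.05  0.09  0.  ] yaw rows [np.float64(0.07), np.float64(-29.93), np.float64(30.07)]Traceback (most recent call last):
  File "<stdin>", line 5, in <module>
IndexError: list index out of range
```

```bash
python3 - <<'E'
from ov import *
from g import *
t=(577.5,17.9,np.radians(249.7))
for i in range(5):
  Sd=vision.read_camera('side'); print(st()['eef_pos'].round(1))
cv2.imwrite('pics/c2.png',crop(Sd,(240,120,380,260),t,[('waste_box_center',609.3,103.7,-.354,9)],f=4))
E
```

```text
[612.8 103.7  19.1]
[612.7 103.8  19.1]
[612.7 103.8  19. ]
[612.7 103.8  19. ]
[612.7 103.9  19. ]
```

View pics/c2.png

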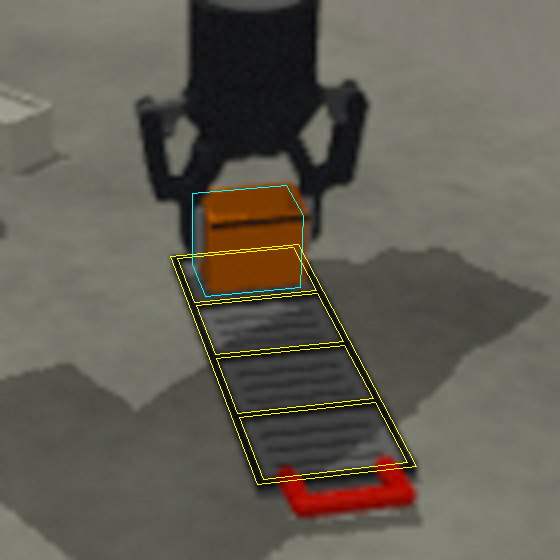

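```bash
python3 -m creep '[-0.12,0,-0.1,0,0,0,0,0,0,0,0,0,0,0,0,0,0,0]'; python3 -c "
from g import *
to(609.3,103.7,15,-20.3)"
```

```text
time: 8.62
eef_pos: [608.6, 103.9, 15.7]
tcp_rot: [0.698, -0.693, 0.124, -0.13]
force: [0.1, 0.0, -0.2]
grip_width: 59.4
t 8.62 pos [608.6 103.9  15.7] jaw -20.7 grip 59.4 F [ 0.1  0.  -0.2] j1,j6 [0.17 2.1 ]
  shift rows [ 0.02 -0.01 -0.02] tiltfix [-0.05  0.08  0.  ] yaw rows [np.float64(0.06), np.float64(-29.94), np.float64(30.06)]
```

```bash
python3 -m creep '[0,0,0,0,0,0,0,0,0,0,0,0,0,0,0,0,0,0,0,0,0,0,0,0]' 84 40;  python3 -m creep '[0,0,0.5,0,0,0,0,0,1,0,0,0,0,0,1,0,0,0,0,0,0.8,0,0,0.5]'; python3 - <<'E'
from ov import *
from g import *
to(567.6,366,100,105)
t=(577.5,17.9,np.radians(249.7))
Sd=vision.read_camera('side'); r=models.trace(Sd,'waste_box_center'); print([k['p'] for k in r])
if r:
  x,f=fit('waste_box_center',[(Sd,r[0]['region'].astype(np.float32))],6,init=(609,104),ys=[-.35]);print(x,f)
cv2.imwrite('pics/c3.png',crop(Sd,(240,120,380,260),t,[('waste_box_center',609.3,103.7,-.354,6)],f=4))
E
```

```text
time: 9.12
eef_pos: [609.3, 104.0, 16.5]
tcp_rot: [0.698, -0.693, 0.124, -0.13]
force: [-0.5, -0.1, 0.8]
grip_width: 83.9
time: 9.62
eef_pos: [607.7, 103.7, 118.9]
tcp_rot: [0.701, -0.697, 0.106, -0.11]
force: [0.2, -0.6, 0.1]
grip_width: 83.8
t 9.62 pos [607.7 103.7 118.9] jaw -17.6 grip 83.8 F [ 0.2 -0.6  0.1] j1,j6 [0.17 2.04]
  shift rows [-1.34  8.74 -0.63] tiltfix [-0.05  0.06  0.  ] yaw rows [np.float64(-9.57), np.float64(-39.57), np.float64(20.43)]
[0.62]
[ 6.08731064e+02  1.01027558e+02 -3.11528713e-01] 0.06048315763473511
```

View pics/c3.png

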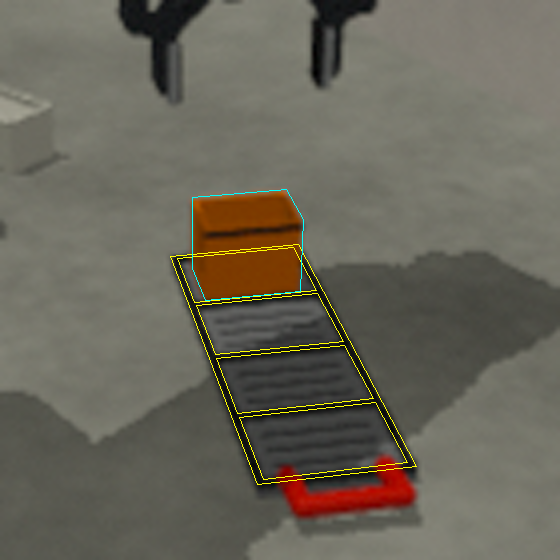

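The waste box stands flat in the far slot: its outline matches the predicted one at about (248,195) in the crop. Next is the trough.

```bash
python3 -m creep '[-0.07,0.45,0,0,0,1,-0.07,0.45,0,0,0,1,-0.07,0.45,0,0,0,1,-0.07,0.45,0,0,0,1,-0.07,0.45,0,0,0,1,-0.07,0.45,0,0,0,1,-0.07,0.45,0,0,0,1,-0.07,0.45,0,0,0,1,-0.07,0.45,0,0,0,1,-0.07,0.45,0,0,0,1]' >/dev/null; python3 -c "
from g import *
to(567.6,366,100,105)"
```

```text
t 10.97 pos [585.4 240.9 118.4] jaw 43.7 grip 83.6 F [-0.5  0.7 -0.1] j1,j6 [0.38 1.19]
  shift rows [-0.59  4.17 -0.61] tiltfix [-0.11 -0.04 -0.  ] yaw rows [np.float64(10.21), np.float64(-19.79), np.float64(40.21)]
```

```bash
python3 -m creep '[-0.07,0.45,0,0,0,1,-0.07,0.45,0,0,0,1,-0.07,0.45,0,0,0,1,-0.07,0.45,0,0,0,1,-0.07,0.45,0,0,0,1,-0.07,0.45,0,0,0,1,-0.07,0.45,-0.1,0,0,1,-0.07,0.45,-0.2,0,0,1,-0.07,0.3,-0.2,0,0,1,-0.07,0.2,-0.1,0,0,0.6]' >/dev/null; python3 -c "
from g import *
to(567.6,366,5,105)"
```

```text
t 12.22 pos [560.  366.8  94.6] jaw 102.9 grip 84.1 F [-0.8 -0.7  0.4] j1,j6 [0.58 0.35]
  shift rows [ 0.25 -0.03 -2.99] tiltfix [ 0.05 -0.16  0.  ] yaw rows [np.float64(0.34), np.float64(-29.66), np.float64(30.34)]
```

```bash
python3 -m creep '[0.25,-0.03,-0.5,0,-0.15,0.35,0,0,-0.7,0,0,0,0,0,-0.3,0,0,0,0,0,0,0,0,0]' >/dev/null; python3 - <<'E'
from ov import *
from g import *
to(567.6,366,5,105)
Sd=vision.read_camera('side')
cv2.imwrite('pics/d2.png',crop(Sd,(160,80,300,200),f=5))
E
```

```text
t 12.72 pos [566.2 366.2  46.7] jaw 105.1 grip 84.1 F [ 0.   0.3 -0.4] j1,j6 [0.58 0.31]
  shift rows [ 0.05 -0.01 -1.39] tiltfix [ 0.06 -0.03  0.  ] yaw rows [np.float64(-0.01), np.float64(-30.01), np.float64(29.99)]
```

View pics/d2.png

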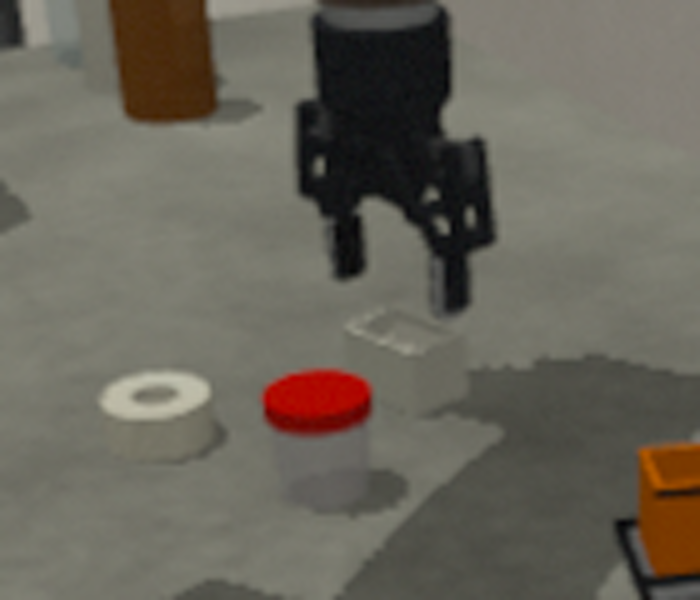

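```bash
python3 -m creep '[0.05,0,-0.6,0,0,0,0,0,-0.6,0,0,0,0,0,-0.15,0,0,0,0,0,0,0,0,0]' ; python3 -m creep '[0,0,0,0,0,0,0,0,0,0,0,0,0,0,0,0,0,0,0,0,0,0,0,0,0,0,0,0,0,0]' 40 40; python3 -c "
from g import *
to(566.9,-10.7,95,159.7)"
```

```text
time: 13.28
eef_pos: [568.6, 366.5, 4.9]
tcp_rot: [0.429, -0.431, -0.559, 0.563]
force: [-0.4, 0.2, 0.2]
grip_width: 83.7
time: 13.9
eef_pos: [569.5, 367.2, 6.6]
tcp_rot: [0.429, -0.431, -0.56, 0.562]
force: [0.4, -0.8, -0.6]
grip_width: 59.7
t 13.9 pos [569.5 367.2   6.6] jaw 105.0 grip 59.7 F [ 0.4 -0.8 -0.6] j1,j6 [0.57 0.31]
  shift rows [ -0.09 -12.6    2.95] tiltfix [0.03 0.02 0.  ] yaw rows [np.float64(9.11), np.float64(-20.89), np.float64(39.11)]
```

```bash
python3 -m creep '[0,0,0.6,0,0,0,0,0,0.9,0,0,0,0,0,0.9,0,0,0,0,-0.4,0.5,0,0,0,0,-0.7,0,0,0,0.8,0,-0.9,0,0,0,0.9,0,-0.9,0,0,0,0.9,0,-0.9,0,0,0,0.9,0,-0.9,0,0,0,0.9,0,-0.9,0,0,0,0.9]' ; python3 -c "
from g import *
to(566.9,-10.7,95,159.7)"
```

```text
time: 15.15
eef_pos: [569.1, 191.6, 103.8]
tcp_rot: [-0.251, 0.256, 0.661, -0.659]
force: [-0.4, 0.0, -0.2]
grip_width: 59.3
t 15.15 pos [569.1 191.6 103.8] jaw 138.0 grip 59.3 F [-0.4  0.  -0.2] j1,j6 [ 0.33 -0.51]
  shift rows [-0.07 -6.74 -0.29] tiltfix [-0.    0.07  0.  ] yaw rows [np.float64(3.62), np.float64(-26.38), np.float64(33.62)]
```

```bash
python3 -m creep '[0,-0.9,0,0,0,0.7,0,-0.9,0,0,0,0.7,0,-0.9,0,0,0,0.7,0,-0.9,0,0,0,0.7,0,-0.9,0,0,0,0.4,0,-0.9,0,0,0,0,0,-0.6,-0.2,0,0,0,0,-0.4,-0.4,0,0,0,0,0,-0.4,0,0,0,0,0,0,0,0,0]' ; python3 -c "
from g import *
to(566.9,-10.7,20,159.7)"
```

```text
time: 16.4
eef_pos: [565.0, -13.9, 75.1]
tcp_rot: [-0.136, 0.141, 0.695, -0.692]
force: [-0.1, 0.8, -0.9]
grip_width: 59.4
t 16.4 pos [565.  -13.9  75.1] jaw 157.5 grip 59.4 F [-0.1  0.8 -0.9] j1,j6 [-0.03 -1.2 ]
  shift rows [ 0.06  0.11 -1.84] tiltfix [-0.02  0.07  0.  ] yaw rows [np.float64(0.37), np.float64(-29.63), np.float64(30.37)]
```

```bash
python3 -m creep '[0.06,0.11,-0.7,0,0,0.4,0,0,-0.7,0,0,0,0,0,-0.25,0,0,0,0,0,0,0,0,0]' ; python3 - <<'E'
from ov import *
from g import *
t=(577.5,17.9,np.radians(249.7))
Sd=vision.read_camera('side')
to(566.9,-10.7,12.6,159.7)
r=models.trace(Sd,'trough_center'); print([(k['p'],k['centre']) for k in r])
z0=st()['eef_pos'][2]-6.6
cv2.imwrite('pics/e2.png',crop(Sd,(240,120,380,260),t,[('trough_center',566.9,-10.7,-.354,z0)],f=4))
E
```

```text
time: 16.9
eef_pos: [567.6, -7.1, 24.4]
tcp_rot: [-0.119, 0.124, 0.698, -0.695]
force: [0.1, 0.7, -0.1]
grip_width: 59.5
t 16.95 pos [567.9  -7.1  24.8] jaw 160.2 grip 59.5 F [ 0.1 -0.4 -0.9] j1,j6 [-0.01 -1.24]
  shift rows [-0.03 -0.12 -0.41] tiltfix [-0.03  0.08  0.  ] yaw rows [np.float64(-0.09), np.float64(-30.09), np.float64(29.91)]
[(0.94, [0.5621, 0.4812]), (0.22, [0.525, 0.8152])]
```

View pics/e2.png

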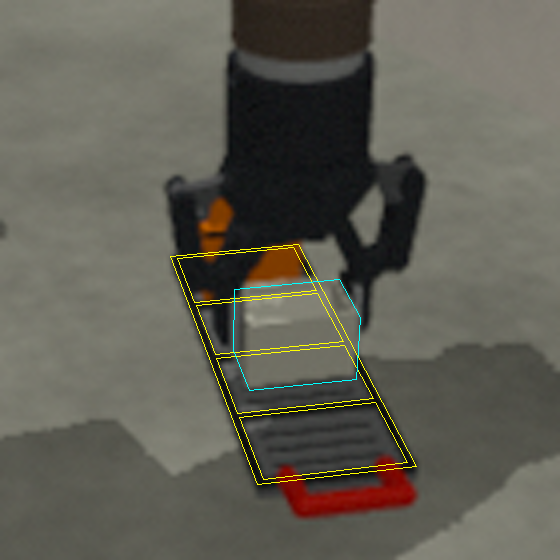

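```bash
python3 -m creep '[-0.03,-0.12,-0.25,0,0,-0.1,0,0,-0.15,0,0,0,0,0,0,0,0,0]' ;python3 -c "
from g import *
to(566.9,-10.7,12.6,159.7)"
```

```text
time: 17.38
eef_pos: [568.6, -11.3, 14.2]
tcp_rot: [-0.121, 0.13, 0.698, -0.694]
force: [-0.2, -0.0, -0.8]
grip_width: 59.8
t 17.38 pos [568.6 -11.3  14.2] jaw 159.6 grip 59.8 F [-0.2 -0.  -0.8] j1,j6 [-0.02 -1.24]
  shift rows [-0.06  0.02 -0.05] tiltfix [-0.03  0.12  0.  ] yaw rows [np.float64(0.02), np.float64(-29.98), np.float64(30.02)]
```

```bash
python3 -m creep '[-0.05,0,-0.06,0,0.1,0,0,0,0,0,0,0]'; python3 -m creep '[0,0,0,0,0,0,0,0,0,0,0,0,0,0,0,0,0,0,0,0,0,0,0,0]' 84 40;  python3 -m creep '[0,0,0.5,0,0,0,0,0,1,0,0,0,0,0,1,0,0,0,-0.2,-0.5,0.5,0,0,0]'; python3 - <<'E'
from ov import *
from g import *
to(469.8,-259.2,100,213)
t=(577.5,17.9,np.radians(249.7))
Sd=vision.read_camera('side')
r=models.trace(Sd,'trough_center'); print([(k['p'],k['centre']) for k in r])
x,f=fit('trough_center',[(Sd,r[0]['region'].astype(np.float32))],6,init=(567,-11),ys=[-.35]);print(x,f)
cv2.imwrite('pics/e3.png',crop(Sd,(240,120,380,260),t,[('trough_center',566.9,-10.7,-.354,6)],f=4))
E
```

```text
time: 17.62
eef_pos: [567.1, -11.4, 12.5]
tcp_rot: [-0.125, 0.126, 0.697, -0.695]
force: [-0.8, 0.4, -0.7]
grip_width: 59.6
time: 18.12
eef_pos: [567.7, -11.4, 12.9]
tcp_rot: [-0.125, 0.126, 0.697, -0.695]
force: [-0.2, -0.7, -0.2]
grip_width: 83.6
time: 18.62
eef_pos: [560.7, -26.2, 106.9]
tcp_rot: [-0.125, 0.125, 0.697, -0.695]
force: [-0.7, -0.2, 0.5]
grip_width: 84.1
t 18.62 pos [560.7 -26.2 106.9] jaw 159.7 grip 84.1 F [-0.7 -0.2  0.5] j1,j6 [-0.05 -1.26]
  shift rows [-3.03 -7.77 -0.23] tiltfix [-0.03  0.01  0.  ] yaw rows [np.float64(8.89), np.float64(-21.11), np.float64(38.89)]
[(0.68, [0.562, 0.4998])]
[ 5.67163244e+02 -1.36156016e+01 -3.72064711e-01] 0.054222822189331055
```

View pics/e3.png

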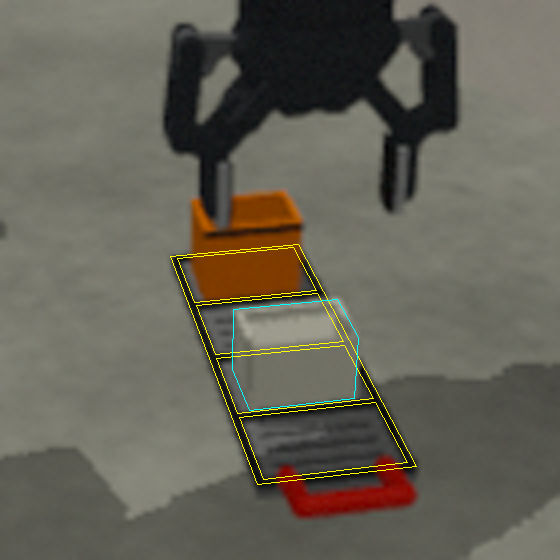

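The trough is in slot 2 and its outline matches. Next is the cooling block.

```bash
python3 -m creep '[-0.3,-0.8,0,0,0,0.9,-0.3,-0.8,0,0,0,0.9,-0.3,-0.8,0,0,0,0.9,-0.3,-0.8,0,0,0,0.9,-0.3,-0.8,0,0,0,0.9,-0.3,-0.8,0,0,0,0.9,-0.3,-0.8,0,0,0,0.9,-0.3,-0.8,-0.1,0,0,0.9,-0.3,-0.7,-0.2,0,0,0.9,-0.3,-0.5,0,0,0,0.9]' ; python3 -c "
from g import *
to(469.8,-259.2,60,213)"
```

```text
time: 19.98
eef_pos: [457.5, -262.6, 86.1]
tcp_rot: [0.207, -0.219, 0.677, -0.671]
force: [-0.0, -0.3, 0.6]
grip_width: 83.9
t 19.98 pos [ 457.5 -262.6   86.1] jaw -145.0 grip 83.9 F [-0.  -0.3  0.6] j1,j6 [-0.52 -2.7 ]
  shift rows [ 0.41  0.11 -0.87] tiltfix [-0.03 -0.18 -0.  ] yaw rows [np.float64(-0.34), np.float64(-30.34), np.float64(29.66)]
```

```bash
python3 -m creep '[0.41,0.11,-0.6,0,-0.18,-0.3,0,0,-0.6,0,0,0,0,0,0,0,0,0]' >/dev/null; python3 - <<'E'
from ov import *
from g import *
to(469.8,-259.2,2,213)
Sd=vision.read_camera('side')
cv2.imwrite('pics/f2.png',crop(Sd,(290,220,430,340),f=5))
E
```

```text
t 20.35 pos [ 465.9 -260.4   46. ] jaw -147.1 grip 83.9 F [-1.3  0.7 -0.7] j1,j6 [-0.51 -2.66]
  shift rows [ 0.13  0.04 -1.47] tiltfix [-0.06 -0.04 -0.  ] yaw rows [np.float64(0.02), np.float64(-29.98), np.float64(30.02)]
```

View pics/f2.png

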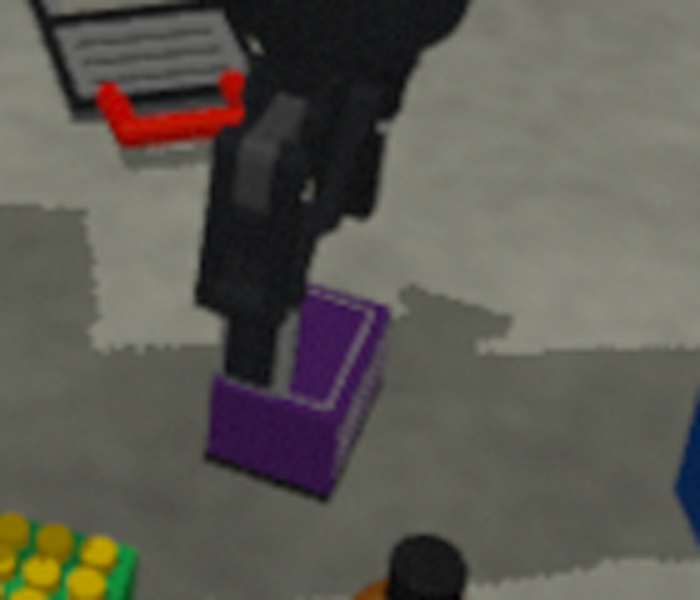

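```bash
python3 - <<'E'
from ov import *
from g import *
p,R,a,s=cur();Sd=vision.read_camera('side');d=R[:,0]
for o in(42,-42,57,-57):
  for z in (55,60): print(o,z,((proj(Sd,p*[1,1,0]+o*d+[0,0,z])[0]-[290,220])*5).round())
print(((proj(Sd,pts('cold_block_center',469.8,-259.2,np.radians(33)))-[290,220])*5).round())
T=vision.read_camera('top')
cv2.imwrite('pics/f1.png',crop(T,(340,160,460,260),f=6))
E
```

```text
42 55 [257. 386.]
42 60 [258. 374.]
-42 55 [340. 225.]
-42 60 [341. 213.]
57 55 [240. 418.]
57 60 [241. 406.]
-57 55 [353. 199.]
-57 60 [354. 188.]
[[325. 501.]
 [335. 420.]
 [201. 457.]
 [208. 377.]
 [378. 380.]
 [389. 302.]
 [261. 342.]
 [269. 265.]]
```

View pics/f1.png

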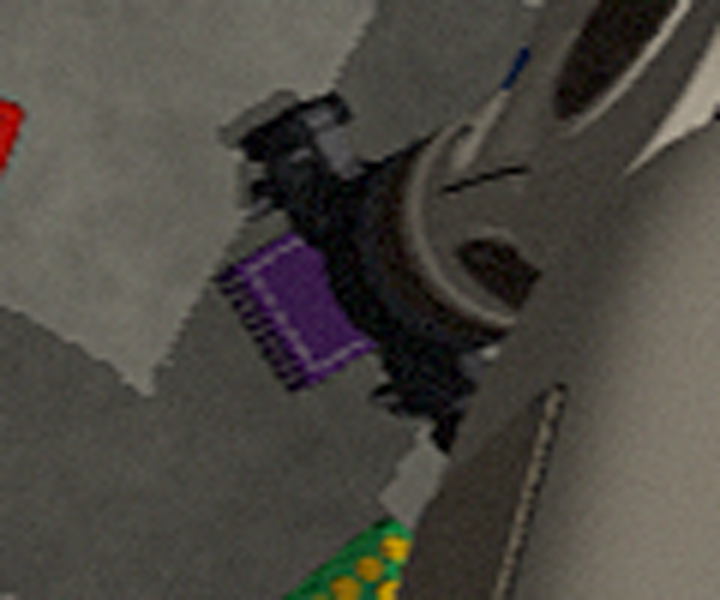

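```bash
python3 -m creep '[0.13,0.04,-0.6,0,0,0,0,0,-0.6,0,0,0,0,0,-0.2,0,0,0,0,0,0,0,0,0]' ; python3 -c "
from g import *
to(469.8,-259.2,2,213)"; python3 -m creep '[0,0,0,0,0,0,0,0,0,0,0,0,0,0,0,0,0,0,0,0,0,0,0,0,0,0,0,0,0,0]' 40 70; python3 -c "
from g import *
to(588.1,46.5,95,159.7)"
```

```text
time: 21.0
eef_pos: [475.0, -261.4, 9.2]
tcp_rot: [-0.203, 0.198, -0.678, 0.679]
force: [-0.5, -0.6, 0.3]
grip_width: 84.2
t 21.0 pos [ 475.  -261.4    9.2] jaw -147.1 grip 84.2 F [-0.5 -0.6  0.3] j1,j6 [-0.51 -2.65]
  shift rows [-0.17  0.07 -0.24] tiltfix [-0.    0.06  0.  ] yaw rows [np.float64(0.01), np.float64(-29.99), np.float64(30.01)]
time: 21.62
eef_pos: [475.9, -262.1, 11.3]
tcp_rot: [-0.203, 0.197, -0.677, 0.679]
force: [0.1, 0.2, -1.9]
grip_width: 58.4
t 21.62 pos [ 475.9 -262.1   11.3] jaw -147.1 grip 58.4 F [ 0.1  0.2 -1.9] j1,j6 [-0.51 -2.65]
  shift rows [ 3.74 10.29  2.79] tiltfix [0.01 0.08 0.  ] yaw rows [np.float64(-8.87), np.float64(-38.87), np.float64(21.13)]
```

```bash
python3 -m creep '[0,0,0,0,0,0,0,0,0,0,0,0,0,0,0,0,0,0,0,0,0,0,0,0]' 84 >/dev/null; python3 -m creep '[-0.18,0.09,-0.1,0,0,0,0,0,-0.15,0,0,0,0,0,0,0,0,0]'; python3 -c "
from g import *
to(469.8,-259.2,2,213)"
```

```text
time: 22.5
eef_pos: [470.4, -259.4, 3.7]
tcp_rot: [-0.204, 0.197, -0.677, 0.68]
force: [0.5, 0.1, 0.7]
grip_width: 83.7
t 22.5 pos [ 470.4 -259.4    3.7] jaw -147.1 grip 83.7 F [0.5 0.1 0.7] j1,j6 [-0.51 -2.65]
  shift rows [-0.02  0.01 -0.06] tiltfix [0.02 0.09 0.  ] yaw rows [np.float64(0.01), np.float64(-29.99), np.float64(30.01)]
```

```bash
python3 -m creep '[0,0,-0.07,0,0.1,0,0,0,0,0,0,0]' 84 ; python3 -m creep '[0,0,0,0,0,0,0,0,0,0,0,0,0,0,0,0,0,0,0,0,0,0,0,0,0,0,0,0,0,0]' 40 80; python3 -c "
from g import *
to(588.1,46.5,95,159.7)"
```

```text
time: 22.75
eef_pos: [470.5, -259.4, 1.4]
tcp_rot: [-0.2, 0.201, -0.678, 0.678]
force: [-0.0, 0.6, -0.5]
grip_width: 84.2
time: 23.38
eef_pos: [471.2, -259.7, 1.9]
tcp_rot: [-0.2, 0.201, -0.677, 0.679]
force: [0.3, 0.4, 0.8]
grip_width: 59.1
t 23.38 pos [ 471.2 -259.7    1.9] jaw -147.1 grip 59.1 F [0.3 0.4 0.8] j1,j6 [-0.5  -2.65]
  shift rows [ 3.9  10.21  3.1 ] tiltfix [ 0.02 -0.    0.  ] yaw rows [np.float64(-8.87), np.float64(-38.87), np.float64(21.13)]
```

```bash
python3 -m creep '[0,0,0.6,0,0,0,0,0,0.9,0,0,0,0,0,0.9,0,0,0,0.1,0.3,0.8,0,0,0,0.3,0.7,0.1,0,0,-0.9,0.3,0.9,0,0,0,-0.9,0.3,0.9,0,0,0,-0.9,0.3,0.9,0,0,0,-0.9,0.3,0.9,0,0,0,-0.9,0.3,0.9,0,0,0,-0.9]' ; python3 -c "
from g import *
to(588.1,46.5,95,159.7)"
```

```text
time: 24.62
eef_pos: [523.2, -90.0, 99.0]
tcp_rot: [-0.009, 0.002, 0.709, -0.705]
force: [0.5, -0.1, -2.5]
grip_width: 58.9
t 24.62 pos [523.2 -90.   99. ] jaw 179.1 grip 58.9 F [ 0.5 -0.1 -2.5] j1,j6 [-0.17 -1.73]
  shift rows [ 2.16  4.55 -0.13] tiltfix [-0.06 -0.09 -0.  ] yaw rows [np.float64(-3.24), np.float64(-33.24), np.float64(26.76)]
```

```bash
python3 -m creep '[0.4,0.9,0,0,0,-0.8,0.4,0.9,0,0,0,-0.8,0.4,0.9,0,0,0,-0.8,0.4,0.8,0,0,0,-0.7,0.3,0.5,0,0,0,0,0.1,0.2,0,0,0,0,0,0,-0.3,0,0,0,0,0,0,0,0,0]' ; python3 -c "
from g import *
to(588.1,46.5,18,159.7)"
```

```text
time: 25.62
eef_pos: [580.7, 40.4, 85.2]
tcp_rot: [-0.128, 0.116, 0.698, -0.695]
force: [0.2, -0.4, -1.0]
grip_width: 58.7
t 25.62 pos [580.7  40.4  85.2] jaw 160.1 grip 58.7 F [ 0.2 -0.4 -1. ] j1,j6 [ 0.06 -1.16]
  shift rows [ 0.25  0.2  -2.24] tiltfix [-0.08 -0.16 -0.  ] yaw rows [np.float64(-0.07), np.float64(-30.07), np.float64(29.93)]
```

```bash
python3 -m creep '[0.25,0.2,-0.5,-0.05,-0.15,0,0,0,-0.6,0,0,0,0,0,0,0,0,0]' ; python3 - <<'E'
from ov import *
from g import *
t=(577.5,17.9,np.radians(249.7))
Sd=vision.read_camera('side')
to(588.1,46.5,8,159.7)
z0=st()['eef_pos'][2]-1.9
cv2.imwrite('pics/h2.png',crop(Sd,(240,120,380,260),t,[('cold_block_center',588.1,46.5,-.354,z0)],f=4))
E
```

```text
time: 26.0
eef_pos: [587.4, 43.7, 51.5]
tcp_rot: [-0.124, 0.122, 0.697, -0.696]
force: [0.1, 0.6, -1.9]
grip_width: 59.1
t 26.05 pos [588.3  43.8  52.5] jaw 159.9 grip 58.6 F [ 0.3 -0.8 -2.2] j1,j6 [ 0.07 -1.15]
  shift rows [-0.01  0.09 -1.48] tiltfix [-0.02  0.    0.  ] yaw rows [np.float64(-0.04), np.float64(-30.04), np.float64(29.96)]
```

View pics/h2.png

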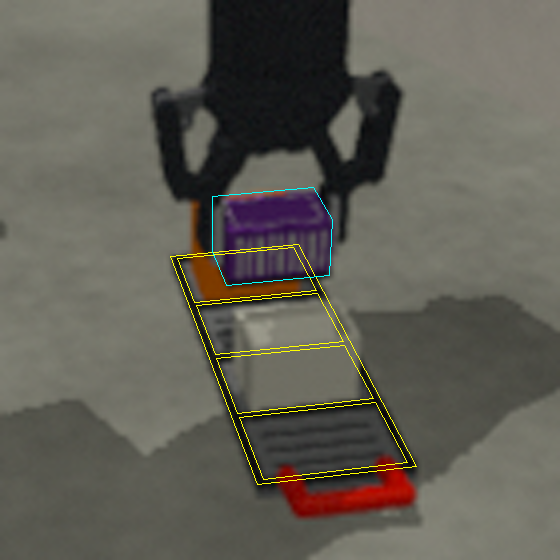

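```bash
python3 -m creep '[0,0.09,-0.4,0,0,0,0,0,-0.4,0,0,0,0,0,-0.2,0,0,0,0,0,0,0,0,0]' ;python3 -c "
from g import *
to(588.1,46.5,8,159.7)"
```

```text
time: 26.55
eef_pos: [589.2, 46.0, 22.1]
tcp_rot: [-0.123, 0.124, 0.697, -0.695]
force: [-0.3, -0.4, -2.0]
grip_width: 59.1
t 26.55 pos [589.2  46.   22.1] jaw 159.9 grip 59.1 F [-0.3 -0.4 -2. ] j1,j6 [ 0.08 -1.14]
  shift rows [-0.04  0.02 -0.47] tiltfix [-0.02  0.02  0.  ] yaw rows [np.float64(-0.03), np.float64(-30.03), np.float64(29.97)]
```

```bash
python3 -m creep '[-0.04,0.02,-0.25,0,0,0,0,0,-0.15,0,0,0,0,0,0,0,0,0]' ;python3 -c "
from g import *
to(588.1,46.5,8,159.7)"
```

```text
time: 26.92
eef_pos: [588.2, 46.8, 9.6]
tcp_rot: [-0.122, 0.124, 0.697, -0.695]
force: [-0.1, 0.1, -1.6]
grip_width: 59.1
t 26.93 pos [588.2  46.8   9.6] jaw 159.9 grip 59.1 F [-0.1  0.1 -1.6] j1,j6 [ 0.08 -1.14]
  shift rows [-0.   -0.01 -0.05] tiltfix [-0.02  0.03  0.  ] yaw rows [np.float64(-0.03), np.float64(-30.03), np.float64(29.97)]
```

```bash
python3 -m creep '[0,0,-0.06,0,0,0,0,0,0,0,0,0]'; python3 -m creep '[0,0,0,0,0,0,0,0,0,0,0,0,0,0,0,0,0,0,0,0,0,0,0,0]' 84 40;  python3 -m creep '[0,0,0.5,0,0,0,0,0,1,0,0,0,0,0,1,0,0,0,-0.2,-0.3,0.7,0,0,0]'; python3 - <<'E'
from ov import *
from g import *
to(342.7,-286.3,100,130)
t=(577.5,17.9,np.radians(249.7))
Sd=vision.read_camera('side')
r=models.trace(Sd,'cold_block_center'); print([(k['p'],k['centre']) for k in r])
if r:
  x,f=fit('cold_block_center',[(Sd,r[0]['region'].astype(np.float32))],6,init=(588,46),ys=[-.35]);print(x,f)
cv2.imwrite('pics/h3.png',crop(Sd,(240,120,380,260),t,[('cold_block_center',588.1,46.5,-.354,6)],f=4))
E
```

```text
time: 27.18
eef_pos: [588.7, 46.8, 8.2]
tcp_rot: [-0.122, 0.125, 0.697, -0.695]
force: [0.1, -0.4, -2.2]
grip_width: 59.2
time: 27.68
eef_pos: [590.1, 46.9, 9.5]
tcp_rot: [-0.121, 0.126, 0.698, -0.695]
force: [-1.3, -0.2, -0.3]
grip_width: 84.1
time: 28.18
eef_pos: [582.9, 38.2, 109.2]
tcp_rot: [-0.121, 0.125, 0.697, -0.695]
force: [0.1, 1.0, 0.2]
grip_width: 84.0
t 28.18 pos [582.9  38.2 109.2] jaw 160.0 grip 84.0 F [0.1 1.  0.2] j1,j6 [ 0.06 -1.16]
  shift rows [ -8.01 -10.82  -0.31] tiltfix [-0.02  0.05  0.  ] yaw rows [np.float64(-4.99), np.float64(-34.99), np.float64(25.01)]
[(0.6, [0.5463, 0.456])]
[ 5.91350026e+02  5.25324052e+01 -4.30655613e-01] 0.3840758800506592
```

View pics/h3.png

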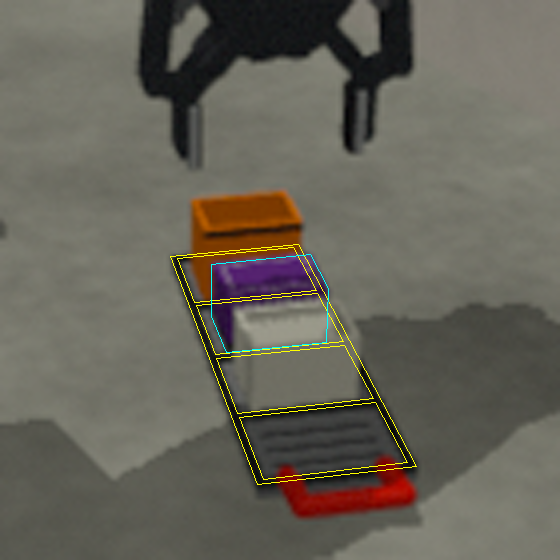

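```bash
python3 -m creep '[-0.65,-0.9,0,0,0,-0.5,-0.65,-0.9,0,0,0,-0.5,-0.65,-0.9,0,0,0,-0.5,-0.65,-0.9,0,0,0,-0.5,-0.65,-0.9,0,0,0,-0.5,-0.65,-0.9,0,0,0,-0.5,-0.65,-0.9,0,0,0,-0.5,-0.65,-0.9,0,0,0,-0.5,-0.65,-0.9,0,0,0,-0.5,-0.65,-0.9,0,0,0,-0.5]' ;python3 - <<'E'
from ov import *
from g import *
to(342.7,-286.3,80,130)
t=(577.5,17.9,np.radians(249.7))
T=vision.read_camera('top')
L=[]
for q,h,z in (('cold_block_center',36,6),('trough_center',40,6),('waste_box_center',50,6)):
  r=models.trace(T,q); print(q,[(k['p'],k['centre']) for k in r][:2])
  if r:
    x,f=fit(q,[(T,r[0]['region'].astype(np.float32))],6,ys=[-.35]);
    c,s=np.cos(t[2]),np.sin(t[2]); d=x[:2]-t[:2]; print(x.round(2),round(f,3),'tray',(c*d[0]+s*d[1]).round(1),(-s*d[0]+c*d[1]).round(1)); L.append((q,*x,6))
cv2.imwrite('pics/i1.png',crop(T,(220,110,360,220),t,L,f=5))
E
```

```text
time: 29.52
eef_pos: [383.3, -235.9, 107.2]
tcp_rot: [-0.301, 0.306, 0.64, -0.638]
force: [0.1, 0.0, 0.1]
grip_width: 84.1
t 29.52 pos [ 383.3 -235.9  107.2] jaw 129.2 grip 84.1 F [0.1 0.  0.1] j1,j6 [-0.55 -1.24]
  shift rows [-1.35 -1.68 -0.91] tiltfix [0.   0.08 0.  ] yaw rows [np.float64(0.14), np.float64(-29.86), np.float64(30.14)]
cold_block_center [(0.86, [0.4845, 0.3881])]
[ 5.8968e+02  4.9940e+01 -3.1000e-01] 0.125 tray -34.3 0.3
trough_center [(0.69, [0.5327, 0.4052])]
[ 5.6635e+02 -1.1020e+01 -3.3000e-01] 0.052 tray 31.0 -0.4
waste_box_center [(0.87, [0.4463, 0.3655]), (0.62, [0.3262, 0.4857])]
[ 6.0656e+02  1.0157e+02 -3.8000e-01] 0.099 tray -88.5 -1.8
```

View pics/i1.png

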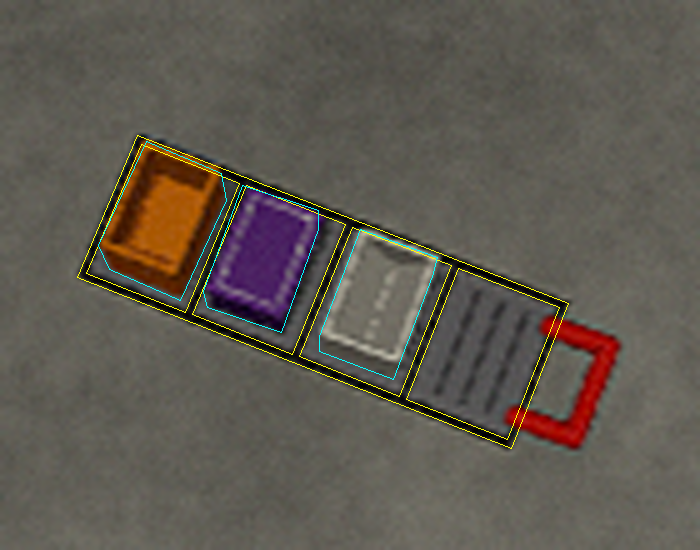

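```bash
python3 -m creep '[-0.7,-0.85,0,0,0,0,-0.65,-0.83,-0.2,0,0,0.1,0,0,-0.5,0,0.1,0,0,0,0,0,0,0]' ;python3 - <<'E'
from ov import *
from g import *
to(342.7,-286.3,0,130)
Sd=vision.read_camera('side')
p,R,a,s=cur();d=R[:,0]
im=crop(Sd,(220,240,380,370),f=4,objs=[('tube_rack_center',342.7,-286.3,np.radians(130),0)])
cv2.imwrite('pics/j.png',im)
print(((proj(Sd,pts('tube_rack_center',342.7,-286.3,np.radians(130),0))-[220,240])*4).round())
x=ray(T:=vision.read_camera('top'),(220+265/5-.5,110+250/5-.5),42); print(x)
E
```

```text
time: 30.22
eef_pos: [345.8, -283.8, 85.1]
tcp_rot: [-0.298, 0.297, 0.642, -0.641]
force: [-0.0, 1.1, -0.2]
grip_width: 83.8
t 30.23 pos [ 345.8 -283.8   85.1] jaw 130.3 grip 83.8 F [-0.   1.1 -0.2] j1,j6 [-0.69 -1.39]
  shift rows [-0.1  -0.08 -2.84] tiltfix [-0.01 -0.   -0.  ] yaw rows [np.float64(-0.05), np.float64(-30.05), np.float64(29.95)]
[[383. 406.]
 [386. 352.]
 [353. 496.]
 [355. 441.]
 [235. 364.]
 [234. 310.]
 [197. 449.]
 [195. 394.]]
[590.13303876  47.66613856  42.        ]
```

View pics/j.png

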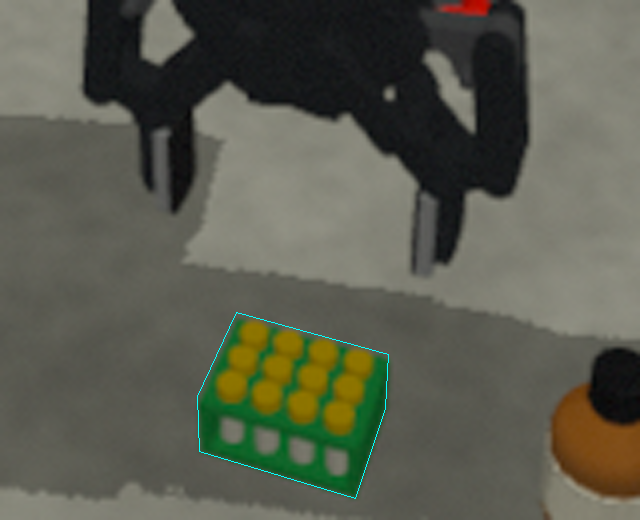

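```bash
python3 -m creep '[-0.1,-0.08,-0.7,0,0,0,0,0,-0.7,0,0,0,0,0,-0.2,0,0,0,0,0,0,0,0,0]' ;python3 - <<'E'
from ov import *
from g import *
to(342.7,-286.3,0,130)
E
```

```text
time: 30.82
eef_pos: [347.4, -285.5, 39.1]
tcp_rot: [-0.293, 0.297, 0.643, -0.643]
force: [-0.0, 0.2, 0.2]
grip_width: 84.0
t 30.82 pos [ 347.4 -285.5   39.1] jaw 130.7 grip 84.0 F [-0.   0.2  0.2] j1,j6 [-0.69 -1.4 ]
  shift rows [-0.16 -0.03 -1.3 ] tiltfix [0.02 0.05 0.  ] yaw rows [np.float64(-0.11), np.float64(-30.11), np.float64(29.89)]
```

```bash
python3 -m creep '[-0.16,-0.03,-0.5,0,0,0,0,0,-0.5,0,0,0,0,0,-0.1,0,0,0,0,0,0,0,0,0]' ;python3 - <<'E'
from ov import *
from g import *
to(342.7,-286.3,0,130)
E
```

```text
time: 31.32
eef_pos: [345.9, -288.0, 9.1]
tcp_rot: [0.29, -0.299, -0.642, 0.643]
force: [0.3, 0.1, 0.2]
grip_width: 83.8
t 31.32 pos [ 345.9 -288.     9.1] jaw 130.8 grip 83.8 F [0.3 0.1 0.2] j1,j6 [-0.7  -1.41]
  shift rows [-0.11  0.06 -0.3 ] tiltfix [0.06 0.1  0.  ] yaw rows [np.float64(-0.13), np.float64(-30.13), np.float64(29.87)]
```

```bash
python3 -m creep '[-0.11,0.06,-0.2,0.05,0.1,-0.1,0,0,-0.08,0,0,0,0,0,0,0,0,0]' ;python3 - <<'E'
from ov import *
from g import *
to(342.7,-286.3,0,130)
E
```

```text
time: 31.7
eef_pos: [343.4, -286.7, 1.5]
tcp_rot: [0.297, -0.299, -0.641, 0.642]
force: [-0.4, 0.6, 0.4]
grip_width: 84.2
t 31.7 pos [ 343.4 -286.7    1.5] jaw 130.1 grip 84.2 F [-0.4  0.6  0.4] j1,j6 [-0.69 -1.4 ]
  shift rows [-0.02  0.01 -0.05] tiltfix [0.03 0.02 0.  ] yaw rows [np.float64(-0.02), np.float64(-30.02), np.float64(29.98)]
```

```bash
python3 -m creep '[0,0,-0.06,0,0,0,0,0,0,0,0,0]' >/dev/null; python3 -m creep '[0,0,0,0,0,0,0,0,0,0,0,0,0,0,0,0,0,0,0,0,0,0,0,0,0,0,0,0,0,0]' 40 50; python3 -m creep '[0,0,0.4,0,0,0,0,0,0.6,0,0,0,0,0,0.9,0,0,0,0,0,0.9,0,0,0,0,0,0.9,0,0,0,0,0,0.2,0,0,0]';  python3 - <<'E'
from ov import *
from g import *
to(589.5,47.2,125,159.7)
T=vision.read_camera('side')
cv2.imwrite('pics/k.png',crop(T,(220,200,380,340),f=4))
E
```

```text
time: 32.58
eef_pos: [343.7, -287.0, 0.0]
tcp_rot: [0.297, -0.299, -0.64, 0.642]
force: [-0.0, -0.2, 1.1]
grip_width: 58.8
time: 33.33
eef_pos: [342.4, -286.0, 122.6]
tcp_rot: [0.297, -0.299, -0.641, 0.642]
force: [-0.1, 0.2, -1.1]
grip_width: 58.7
t 33.33 pos [ 342.4 -286.   122.6] jaw 130.1 grip 58.7 F [-0.1  0.2 -1.1] j1,j6 [-0.7 -1.4]
  shift rows [ 8.24 11.11  0.08] tiltfix [0.02 0.01 0.  ] yaw rows [np.float64(4.93), np.float64(-25.07), np.float64(34.93)]
```

View pics/k.png

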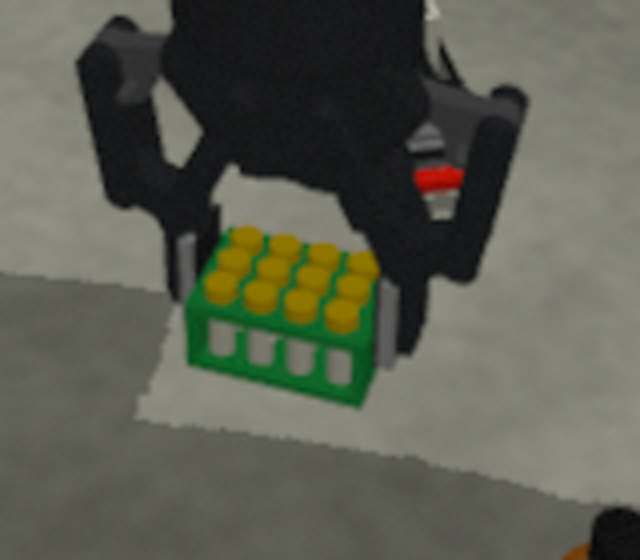

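The rack is held level, with the pads on both end faces. Next I carry it over the block.

```bash
python3 -m creep '[0.3,0.4,0,0,0,0,0.5,0.7,0,0,0,0.5,0.65,0.85,0,0,0,0.5,0.65,0.85,0,0,0,0.5,0.65,0.85,0,0,0,0.5,0.65,0.85,0,0,0,0.5,0.65,0.85,0,0,0,0.5,0.65,0.85,0,0,0,0.5,0.65,0.85,0,0,0,0.5,0.65,0.85,0,0,0,0.5]'; python3 -c "
from g import *
to(589.5,47.2,110,159.7)"
```

```text
time: 34.62
eef_pos: [519.7, -31.0, 108.9]
tcp_rot: [0.143, -0.126, -0.694, 0.694]
force: [0.7, 0.1, -0.8]
grip_width: 58.8
t 34.62 pos [519.7 -31.  108.9] jaw 158.0 grip 58.8 F [ 0.7  0.1 -0.8] j1,j6 [-0.06 -1.25]
  shift rows [2.33 2.61 0.04] tiltfix [-0.04 -0.22 -0.  ] yaw rows [np.float64(0.28), np.float64(-29.72), np.float64(30.28)]
```

```bash
python3 -m creep '[0.6,0.7,0.1,0,0,0.3,0.6,0.7,0.1,0,-0.2,0,0.6,0.7,0.1,0,0,0,0.35,0.4,0,0,0,0,0.1,0.1,0,0,0,0,0,0,0,0,0,0]'; python3 -c "
from g import *
to(589.5,47.2,60,159.7)"
```

```text
time: 35.38
eef_pos: [584.0, 56.5, 108.4]
tcp_rot: [-0.128, 0.114, 0.697, -0.697]
force: [-0.8, 0.1, -1.1]
grip_width: 58.5
t 35.38 pos [584.   56.5 108.4] jaw 160.3 grip 58.5 F [-0.8  0.1 -1.1] j1,j6 [ 0.09 -1.13]
  shift rows [ 0.18 -0.31 -1.61] tiltfix [-0.03 -0.18 -0.  ] yaw rows [np.float64(-0.1), np.float64(-30.1), np.float64(29.9)]
```

```bash
python3 -m creep '[0.18,-0.31,-0.5,0,-0.18,-0.1,0,0,-0.6,0,0,0,0,0,-0.2,0,0,0,0,0,0,0,0,0]'; python3 - <<'E'
from ov import *
from g import *
t=(577.5,17.9,np.radians(249.7))
Sd=vision.read_camera('side')
to(589.5,47.2,43,159.7)
z0=st()['eef_pos'][2]
cv2.imwrite('pics/l2.png',crop(Sd,(240,120,380,260),t,[('tube_rack_center',589.5,47.2,-.354,z0),('cold_block_center',589.5,47.2,-.354,6)],f=4))
E
```

```text
time: 35.88
eef_pos: [587.4, 44.0, 68.5]
tcp_rot: [-0.127, 0.125, 0.697, -0.695]
force: [0.8, -0.0, -0.3]
grip_width: 59.2
t 35.92 pos [587.6  44.   68.9] jaw 159.5 grip 59.5 F [ 0.   0.5 -1.1] j1,j6 [ 0.07 -1.14]
  shift rows [ 0.06  0.11 -0.86] tiltfix [-0.02 -0.01 -0.  ] yaw rows [np.float64(0.04), np.float64(-29.96), np.float64(30.04)]
```

View pics/l2.png

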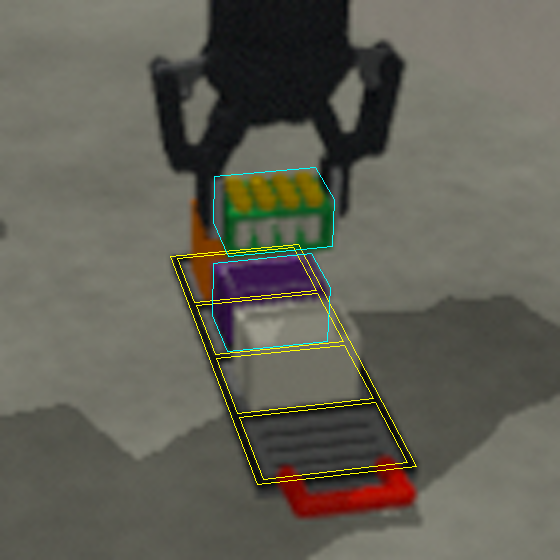

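```bash
python3 -m creep '[0.06,0.11,-0.4,0,0,0,0,0,-0.2,0,0,0,0,0,0,0,0,0,0,0,0,0,0,0]'; python3 -c "
from g import *
to(589.5,47.2,43,159.7)"
```

```text
time: 36.42
eef_pos: [590.4, 47.7, 50.9]
tcp_rot: [-0.126, 0.126, 0.697, -0.695]
force: [0.7, 0.1, -0.9]
grip_width: 59.2
t 36.42 pos [590.4  47.7  50.9] jaw 159.5 grip 59.2 F [ 0.7  0.1 -0.9] j1,j6 [ 0.08 -1.13]
  shift rows [-0.03 -0.02 -0.26] tiltfix [-0.02  0.01  0.  ] yaw rows [np.float64(0.04), np.float64(-29.96), np.float64(30.04)]
```

```bash
python3 -m creep '[-0.03,-0.02,-0.16,0,0,0,0,0,-0.07,0,0,0,0,0,0,0,0,0]'; python3 -c "
from g import *
to(589.5,47.2,42,159.7)"
```

```text
time: 36.8
eef_pos: [589.6, 47.1, 43.9]
tcp_rot: [-0.126, 0.126, 0.697, -0.695]
force: [-0.2, 0.8, -0.6]
grip_width: 59.2
t 36.8 pos [589.6  47.1  43.9] jaw 159.5 grip 59.2 F [-0.2  0.8 -0.6] j1,j6 [ 0.08 -1.13]
  shift rows [-0.    0.   -0.06] tiltfix [-0.03  0.02  0.  ] yaw rows [np.float64(0.04), np.float64(-29.96), np.float64(30.04)]
```

```bash
python3 -m creep '[0,0,-0.05,0,0,0,0,0,0,0,0,0]';python3 -m creep '[0,0,0,0,0,0,0,0,0,0,0,0,0,0,0,0,0,0,0,0,0,0,0,0]' 84 40;  python3 -m creep '[0,0,0.4,0,0,0,0,0,1,0,0,0,0,0,1,0,0,0,-0.4,-0.5,0.4,0,0,0]'; python3 - <<'E'
from ov import *
from g import *
t=(577.5,17.9,np.radians(249.7))
Sd=vision.read_camera('side')
to(558.5,-380.3,110,62)
cv2.imwrite('pics/m2.png',crop(Sd,(240,120,380,260),t,[('tube_rack_center',589.5,47.2,-.354,42),('cold_block_center',589.5,47.2,-.354,6)],f=4))
E
```

```text
time: 37.05
eef_pos: [589.8, 47.1, 42.4]
tcp_rot: [-0.126, 0.127, 0.697, -0.695]
force: [0.2, 0.1, -0.9]
grip_width: 59.2
time: 37.55
eef_pos: [590.4, 47.2, 43.1]
tcp_rot: [-0.125, 0.127, 0.697, -0.695]
force: [0.6, 0.2, -0.2]
grip_width: 83.8
time: 38.05
eef_pos: [577.7, 32.2, 130.2]
tcp_rot: [-0.125, 0.126, 0.697, -0.695]
force: [0.1, -0.5, 0.4]
grip_width: 83.7
t 38.1 pos [575.7  29.8 131. ] jaw 159.4 grip 84.1 F [-2.7 -1.5  1.9] j1,j6 [ 0.05 -1.16]
  shift rows [ -0.57 -13.67  -0.7 ] tiltfix [-0.01  0.01  0.  ] yaw rows [np.float64(13.77), np.float64(-16.23), np.float64(43.77)]
```

View pics/m2.png

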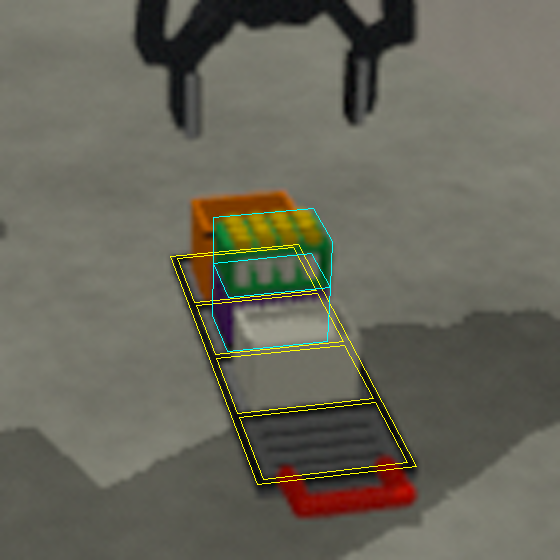

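The tube rack sits square on the block, as predicted. The tip rack is last.

```bash
python3 -m creep '[0,-0.85,0,0,0,-1,0,-0.85,0,0,0,-1,0,-0.85,0,0,0,-1,0,-0.85,0,0,0,-1,0,-0.85,0,0,0,-1,0,-0.85,0,0,0,-1,0,-0.85,0,0,0,-1,0,-0.85,0,0,0,-1,0,-0.85,0,0,0,-1,0,-0.85,0,0,0,-1]'; python3 -c "
from g import *
to(558.5,-380.3,110,62)"
```

```text
time: 39.35
eef_pos: [561.6, -236.5, 123.7]
tcp_rot: [0.474, -0.462, -0.529, 0.531]
force: [0.1, 0.2, 0.3]
grip_width: 83.9
t 39.35 pos [ 561.6 -236.5  123.7] jaw 97.1 grip 83.9 F [0.1 0.2 0.3] j1,j6 [-0.4  -0.52]
  shift rows [-0.1  -4.79 -0.46] tiltfix [-0.08 -0.13 -0.  ] yaw rows [np.float64(-5.85), np.float64(-35.85), np.float64(24.15)]
```

```bash
python3 -m creep '[0,-0.8,0,0,0,-1,0,-0.8,0,0,0,-1,0,-0.8,-0.1,0,0,-1,0,-0.8,-0.1,0,0,-1,0,-0.8,-0.1,0,0,-1,0,-0.5,-0.1,0,0,-0.8,0,-0.2,0,0,0,0,0,0,0,0,0,0]'; python3 - <<'E'
from ov import *
from g import *
to(558.5,-380.3,60,62)
Sd=vision.read_camera('side')
cv2.imwrite('pics/n2.png',crop(Sd,(380,250,520,370),f=5,objs=[('tip_rack_center',558.5,-380.3,np.radians(62),0)]))
cv2.imwrite('pics/n3.png',Sd['img'][:,:,::-1])
E
```

```text
time: 40.35
eef_pos: [549.4, -384.7, 103.3]
tcp_rot: [0.621, -0.599, -0.356, 0.358]
force: [0.2, 0.5, -0.7]
grip_width: 84.2
t 40.35 pos [ 549.4 -384.7  103.3] jaw 60.7 grip 84.2 F [ 0.2  0.5 -0.7] j1,j6 [-0.62 -0.1 ]
  shift rows [ 0.3   0.15 -1.44] tiltfix [-0.24 -0.18 -0.  ] yaw rows [np.float64(0.22), np.float64(-29.78), np.float64(30.22)]
```

View pics/n2.png

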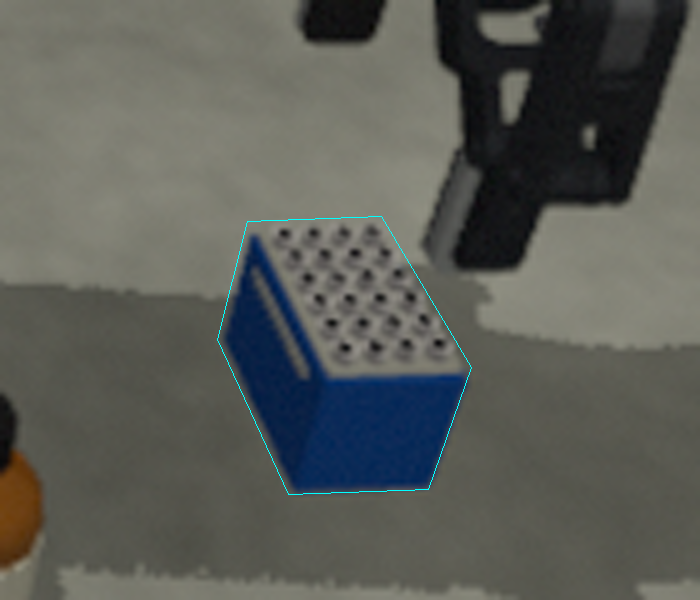

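View pics/n3.png

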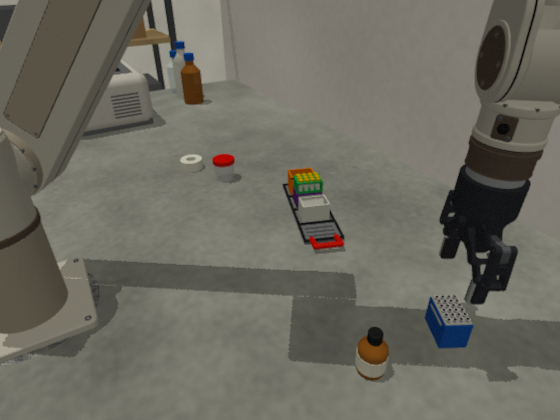

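```bash
python3 -m creep '[0.3,0.15,-0.5,-0.24,-0.18,0.2,0,0,-0.6,0,0,0,0,0,0,0,0,0]'; python3 - <<'E'
from ov import *
from g import *
to(558.5,-380.3,12,62)
Sd=vision.read_camera('side')
p,R,a,s=cur();d=R[:,0]
print([((proj(Sd,p*[1,1,0]+o*d+[0,0,p[2]+13])[0]-[380,230])*5).round() for o in (42,-42)])
cv2.imwrite('pics/n4.png',crop(Sd,(380,230,520,350),f=5))
E
```

```text
time: 40.78
eef_pos: [559.0, -377.5, 70.5]
tcp_rot: [-0.605, 0.606, 0.365, -0.365]
force: [0.0, -0.2, 0.2]
grip_width: 83.9
t 40.77 pos [ 559.  -377.5   70.5] jaw 62.2 grip 83.9 F [ 0.  -0.2  0.2] j1,j6 [-0.59 -0.11]
  shift rows [-0.02 -0.09 -1.95] tiltfix [0.   0.01 0.  ] yaw rows [np.float64(-0.03), np.float64(-30.03), np.float64(29.97)]
[array([314., 204.]), array([437., 410.])]
```

View pics/n4.png

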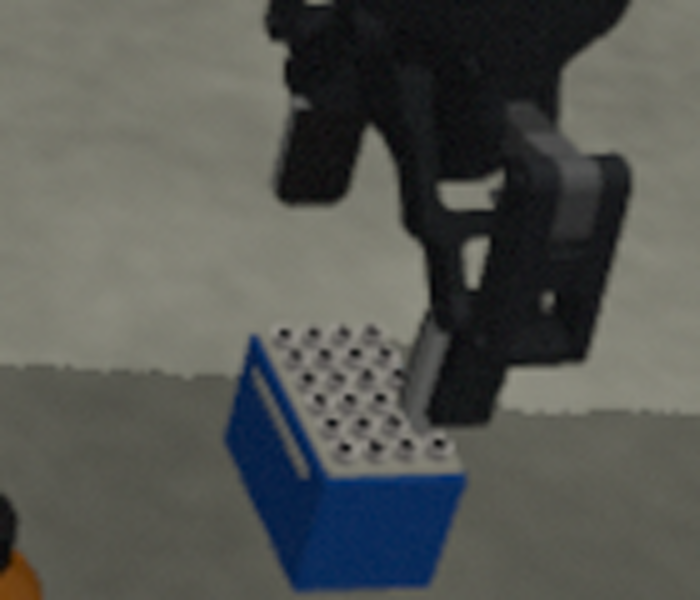

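```bash
python3 -m creep '[-0.02,-0.09,-0.3,0,0,0,0,0,-0.3,0,0,0,0,0,0,0,0,0]'; python3 -c "
from g import *
to(558.5,-380.3,12,62)"
```

```text
time: 41.2
eef_pos: [560.2, -381.1, 54.6]
tcp_rot: [-0.603, 0.607, 0.367, -0.364]
force: [-0.1, 0.1, -0.5]
grip_width: 84.0
t 41.2 pos [ 560.2 -381.1   54.6] jaw 62.2 grip 84.0 F [-0.1  0.1 -0.5] j1,j6 [-0.6  -0.11]
  shift rows [-0.06  0.03 -1.42] tiltfix [0.03 0.05 0.  ] yaw rows [np.float64(-0.04), np.float64(-30.04), np.float64(29.96)]
```

```bash
python3 -m creep '[-0.06,0.03,-0.5,0,0,0,0,0,-0.5,0,0,0,0,0,-0.3,0,0,0,0,0,0,0,0,0]'; python3 -c "
from g import *
to(558.5,-380.3,12,62)"
```

```text
time: 41.7
eef_pos: [557.5, -379.9, 12.0]
tcp_rot: [-0.604, 0.607, 0.366, -0.365]
force: [0.1, -0.2, 0.2]
grip_width: 83.5
t 41.7 pos [ 557.5 -379.9   12. ] jaw 62.2 grip 83.5 F [ 0.1 -0.2  0.2] j1,j6 [-0.6  -0.11]
  shift rows [ 0.03 -0.01 -0.  ] tiltfix [0.02 0.04 0.  ] yaw rows [np.float64(-0.04), np.float64(-30.04), np.float64(29.96)]
```

```bash
python3 -m creep '[0,0,0,0,0,0,0,0,0,0,0,0,0,0,0,0,0,0,0,0,0,0,0,0,0,0,0,0,0,0]' 40 60; python3 -c "
from g import *
print(cur()[0])"; python3 -m creep '[0,0,0.4,0,0,0,0,0,0.6,0,0,0,0,0,0.8,0,0,0,0,0,0.9,0,0,0,0,0,0.2,0,0,0]';  python3 - <<'E'
from ov import *
from g import *
to(545.8,-67.9,95,159.7)
T=vision.read_camera('side')
cv2.imwrite('pics/o.png',crop(T,(370,200,510,320),f=5))
E
```

```text
time: 42.32
eef_pos: [558.4, -380.4, 13.2]
tcp_rot: [-0.603, 0.607, 0.367, -0.364]
force: [-0.3, 0.3, -2.0]
grip_width: 59.7
[ 558.36911436 -380.35659303   13.22202217]
time: 42.95
eef_pos: [558.7, -380.6, 107.2]
tcp_rot: [-0.602, 0.608, 0.367, -0.364]
force: [-0.1, 0.2, -1.0]
grip_width: 59.4
t 42.95 pos [ 558.7 -380.6  107.2] jaw 62.2 grip 59.4 F [-0.1  0.2 -1. ] j1,j6 [-0.6  -0.11]
  shift rows [-0.43 10.42 -0.41] tiltfix [0.05 0.08 0.  ] yaw rows [np.float64(-13.75), np.float64(-43.75), np.float64(16.25)]
```

View pics/o.png

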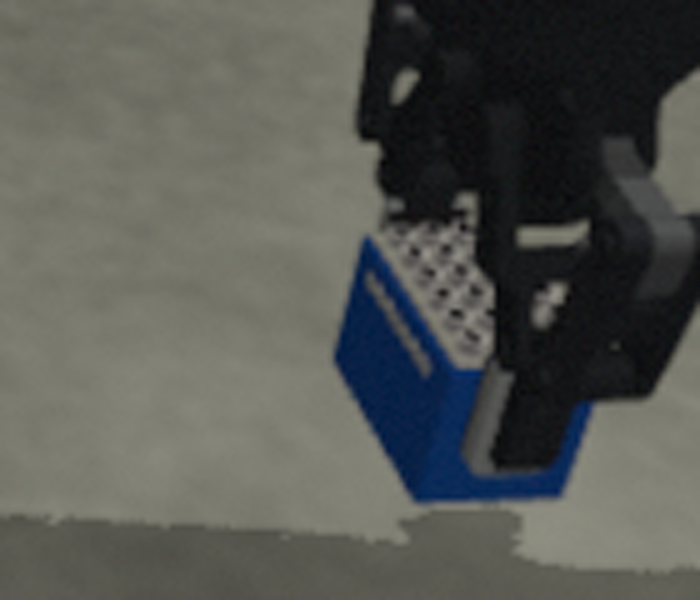

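```bash
python3 -m creep '[0,0.3,0,0,0,-0.5,0,0.6,0,0,0,-1,0,0.75,0,0,0,-1,0,0.75,0,0,0,-1,0,0.75,0,0,0,-1,0,0.75,0,0,0,-1,0,0.75,0,0,0,-1,0,0.75,0,0,0,-1,0,0.75,0,0,0,-1,0,0.75,0,0,0,-1]';  python3 -c "
from g import *
to(545.8,-67.9,95,159.7)"
```

```text
time: 44.25
eef_pos: [552.1, -166.6, 98.6]
tcp_rot: [0.707, -0.707, -0.016, 0.022]
force: [0.0, -0.4, -1.5]
grip_width: 58.8
t 44.25 pos [ 552.1 -166.6   98.6] jaw 3.1 grip 58.8 F [ 0.  -0.4 -1.5] j1,j6 [-0.29  1.22]
  shift rows [-0.21  3.29 -0.12] tiltfix [-0.01 -0.08 -0.  ] yaw rows [np.float64(-3.9), np.float64(-33.9), np.float64(26.1)]
```

```bash
python3 -m creep '[0,0.7,0,0,0,-0.9,-0.1,0.7,0,0,0,-0.9,-0.1,0.65,0,0,0,-0.9,0,0.55,0,0,0,-0.9,0,0.3,0,0,0,-0.2,0,0,0,0,0,0,0,0,0,0,0,0]';  python3 -c "
from g import *
to(545.8,-67.9,45,159.7)"
```

```text
time: 45.12
eef_pos: [541.3, -74.3, 93.5]
tcp_rot: [0.697, -0.695, 0.131, -0.118]
force: [1.3, -0.3, -1.3]
grip_width: 59.3
t 45.12 pos [541.3 -74.3  93.5] jaw -20.3 grip 59.3 F [ 1.3 -0.3 -1.3] j1,j6 [-0.14  1.79]
  shift rows [ 0.15  0.21 -1.62] tiltfix [-0.06 -0.17 -0.  ] yaw rows [np.float64(-0.0), np.float64(-30.0), np.float64(30.0)]
```

```bash
python3 -m creep '[0.15,0.21,-0.5,-0.05,-0.17,0,0,0,-0.6,0,0,0,0,0,-0.3,0,0,0,0,0,0,0,0,0]'; python3 - <<'E'
from ov import *
from g import *
t=(577.5,17.9,np.radians(249.7))
Sd=vision.read_camera('side')
to(545.8,-67.9,25,159.7)
z0=st()['eef_pos'][2]-13
cv2.imwrite('pics/q2.png',crop(Sd,(240,120,380,260),t,[('tip_rack_center',545.8,-67.9,-.354,z0)],f=4))
E
```

```text
time: 45.62
eef_pos: [546.1, -70.0, 50.4]
tcp_rot: [0.696, -0.696, 0.125, -0.126]
force: [-0.3, 0.3, -2.0]
grip_width: 59.2
t 45.67 pos [546.4 -70.1  50.8] jaw -20.4 grip 59.2 F [-0.8 -0.5 -0. ] j1,j6 [-0.13  1.8 ]
  shift rows [-0.02  0.07 -0.86] tiltfix [-0.01  0.02  0.  ] yaw rows [np.float64(0.02), np.float64(-29.98), np.float64(30.02)]
```

View pics/q2.png

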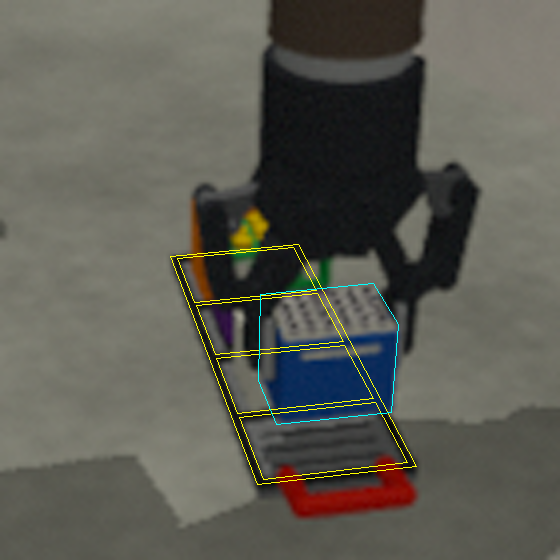

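```bash
python3 -m creep '[-0.02,0.07,-0.5,0,0,0,0,0,-0.25,0,0,0,0,0,0,0,0,0,0,0,0,0,0,0]';  python3 -c "
from g import *
to(545.8,-67.9,19.2,159.7)"
```

```text
time: 46.18
eef_pos: [546.7, -68.1, 27.8]
tcp_rot: [0.696, -0.695, 0.124, -0.127]
force: [-0.0, 0.9, -1.4]
grip_width: 59.4
t 46.17 pos [546.7 -68.1  27.8] jaw -20.4 grip 59.4 F [-0.   0.9 -1.4] j1,j6 [-0.12  1.8 ]
  shift rows [-0.03  0.01 -0.29] tiltfix [-0.    0.04  0.  ] yaw rows [np.float64(0.02), np.float64(-29.98), np.float64(30.02)]
```

```bash
python3 -m creep '[-0.03,0,-0.17,0,0,0,0,0,-0.08,0,0,0,0,0,0,0,0,0]';  python3 -c "
from g import *
to(545.8,-67.9,19.2,159.7)"
```

```text
time: 46.55
eef_pos: [546.2, -68.1, 20.3]
tcp_rot: [0.696, -0.695, 0.123, -0.127]
force: [-0.1, 0.1, -1.0]
grip_width: 59.4
t 46.55 pos [546.2 -68.1  20.3] jaw -20.4 grip 59.4 F [-0.1  0.1 -1. ] j1,j6 [-0.12  1.8 ]
  shift rows [-0.01  0.01 -0.04] tiltfix [-0.    0.05  0.  ] yaw rows [np.float64(0.02), np.float64(-29.98), np.float64(30.02)]
```

Release, rise, and move away to the near right for a clear view.

```bash
python3 -m creep '[0,0,-0.05,0,0,0,0,0,0,0,0,0]';python3 -m creep '[0,0,0,0,0,0,0,0,0,0,0,0,0,0,0,0,0,0,0,0,0,0,0,0]' 84 40;  python3 -m creep '[0,0,0.4,0,0,0,0,0,1,0,0,0,0,0,1,0,0,0,0,0,1,0,0,0,-0.5,-0.5,0.8,0,0,0,-0.8,-0.8,0,0,0,0,-0.8,-0.8,0,0,0,0,-0.8,-0.8,0,0,0,0,-0.8,-0.8,0,0,0,0,-0.5,-0.5,0,0,0,0]'; python3 -m creep '[-0.4,-0.9,0,0,0,0,-0.4,-0.9,0,0,0,0,0,0,0,0,0,0]' ; python3 - <<'E'
from ov import *
from g import *
t=(577.5,17.9,np.radians(249.7))
T=vision.read_camera('top');Sd=vision.read_camera('side')
c,s=np.cos(t[2]),np.sin(t[2])
for q,z in (('cold_block_center',6),('trough_center',6),('waste_box_center',6),('tip_rack_center',6),('tube_rack_center',42)):
  for p in(T,Sd):
    r=models.trace(p,q)
    if r:
      x,f=fit(q,[(p,r[0]['region'].astype(np.float32))],z,ys=[-.35]); d=x[:2]-t[:2]; print(q,round(r[0]['p'],2),x.round(2),round(f,3),'tray',(c*d[0]+s*d[1]).round(1),(-s*d[0]+c*d[1]).round(1))
for q in('amber_bottle_center','specimen_cup_center','label_roll_center'):
  for p in(T,Sd):
    r=models.trace(p,q)
    if r: print(q,r[0]['p'],(np.array(r[0]['centre'])*[560,420]).round())
cv2.imwrite('pics/r1.png',crop(T,(220,110,360,220),t,f=5))
cv2.imwrite('pics/r2.png',crop(Sd,(240,120,380,260),f=4)); cv2.imwrite('pics/r3.png',Sd['img'][:,:,::-1])
E
```

```text
time: 46.8
eef_pos: [546.3, -68.2, 18.8]
tcp_rot: [0.696, -0.695, 0.123, -0.127]
force: [-0.7, 0.3, -1.5]
grip_width: 59.5
time: 47.3
eef_pos: [547.2, -68.3, 19.7]
tcp_rot: [0.696, -0.695, 0.123, -0.128]
force: [0.2, -0.2, 0.4]
grip_width: 84.0
time: 48.55
eef_pos: [420.1, -197.0, 159.0]
tcp_rot: [-0.696, 0.696, -0.117, 0.131]
force: [0.7, -1.0, -0.1]
grip_width: 84.5
time: 48.92
eef_pos: [394.7, -253.6, 162.2]
tcp_rot: [-0.695, 0.697, -0.117, 0.133]
force: [-0.5, -0.1, 0.3]
grip_width: 83.8
cold_block_center 0.49 [549.55  50.64  -0.59] 0.901 tray -21.0 -37.6
trough_center 0.82 [ 5.6545e+02 -1.0380e+01 -3.1000e-01] 0.07 tray 30.7 -1.5
trough_center 0.88 [ 5.6903e+02 -5.9700e+00 -5.2000e-01] 0.5 tray 25.3 0.3
waste_box_center 0.78 [ 6.0756e+02  1.0168e+02 -3.1000e-01] 0.086 tray -89.0 -0.9
tip_rack_center 0.89 [ 5.455e+02 -6.699e+01 -3.700e-01] 0.074 tray 90.7 -0.6
tip_rack_center 0.67 [ 5.4679e+02 -6.9150e+01 -3.8000e-01] 0.065 tray 92.3 1.4
tube_rack_center 0.75 [ 5.8984e+02  4.6820e+01 -3.7000e-01] 0.071 tray -31.4 1.5
specimen_cup_center 0.77 [183. 203.]
specimen_cup_center 0.93 [226. 169.]
label_roll_center 0.84 [139. 222.]
label_roll_center 0.87 [191. 164.]
```

View pics/r1.png

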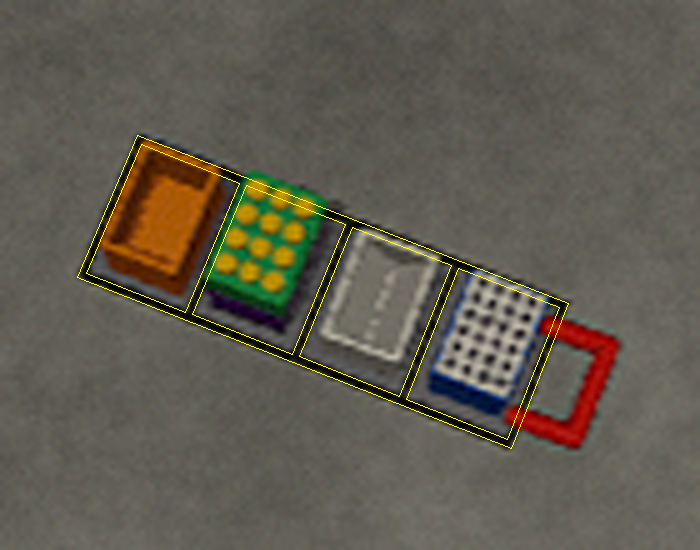

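View pics/r2.png

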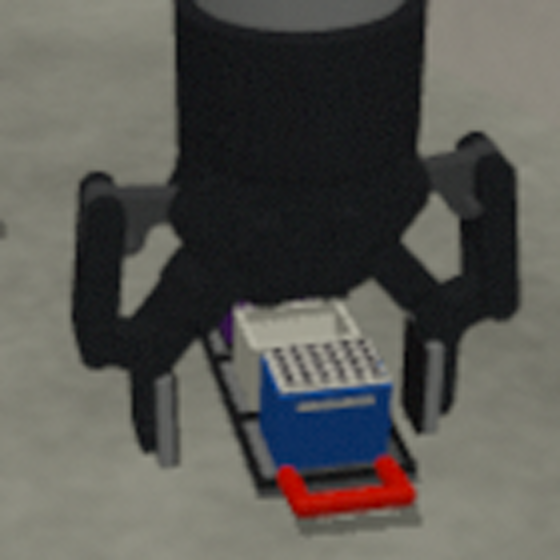

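View pics/r3.png

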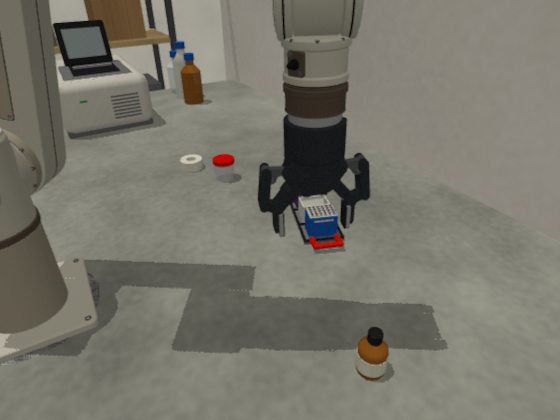

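```bash
python3 -m creep '[-0.4,-0.8,0.4,0,0,0,-0.4,-0.8,0.4,0,0,0,-0.2,-0.8,0.4,0,0,0,0,-0.8,0,0,0,0,0,-0.5,0,0,0,0,0,0,0,0,0,0]' ; python3 - <<'E'
from ov import *
from g import *
t=(577.5,17.9,np.radians(249.7))
Sd=vision.read_camera('side')
cv2.imwrite('pics/s2.png',crop(Sd,(240,120,380,260),f=4))
E
```

```text
time: 50.58
eef_pos: [363.8, -365.9, 198.1]
tcp_rot: [-0.696, 0.696, -0.116, 0.131]
force: [0.7, 0.7, -0.5]
grip_width: 84.3
```

View pics/s2.png

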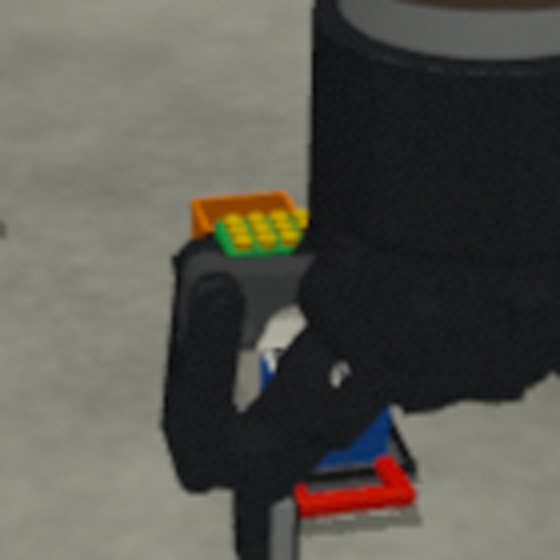

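The side view shows the tube rack level at about (265,232) in the crop with the waste box behind it; the gripper hides the rest. The top view confirmed every slot, so I'm handing in.

```bash
python3 -c "
from plant import order
print(order.job_done())"
```

```text
the job is handed in; nothing more can be done
None
```

I loaded the tray and handed the job in at about 51 s. From the handle it holds tip rack, trough, cooling block and waste box, and the tube rack stands on the block. Handing in gave no verdict.

**Positions along the tray:** each is measured from the last clear top view of that item.

| Item | Measured (mm) | Target (mm) |
|---|---|---|
| Tip rack | +90.7 | +91.5 |
| Trough | +30.7 | +30.5 |
| Cooling block | −34.3 | −30.5 |
| Waste box | −89.0 | −91.5 |

All four were within 2 mm across the tray. The block was measured before the tube rack went on. That fit was rough, and the block's top face in the same picture put it about 2 mm nearer its target.

**Tube rack:** it was within about 1 mm of the block's centre and looked square and level.

**Other things on the bench:** the specimen cup and label roll stayed within about 3 pixels of where they were at the start. The amber bottle looked unmoved in the side view, but the network did not report it in the final pictures.

**Checks that failed or were hidden:**
- **Final block and trough fits:** the last fits for the block, and for the trough from the side, were useless because the tube rack or gripper hid them.
- **Last side view:** the gripper covered most of the tray, so I relied on the top view and the side pictures taken after each placing.
- **Block grasp:** my first grip was about 6 mm off and too high, so I reopened and took it again before lifting.

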